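# Hang the flat brush to drip over the rinsing tin

### The job

Turn the square rinsing tin, which was left mouth-down, the right way up: lay it on its side on the table and let go of it, then take it again and stand it mouth-up on the cork mat, centred straight under the stand's hook. Then hang the flat brush on the hook by the eye in its handle, bristles down over the tin's mouth without touching the tin, let go, and leave all the other things where they are.

Things in the scene. Friction and masses are not known exactly. Their poses are not given: they have to be found in the camera images.
- tin: open square steel tin, outside 54 x 54 mm, 62 mm tall, walls 3 mm, about 120 g. Origin at its middle (31 mm from bottom and rim); z points out of its mouth, x and y square to its flat sides. It starts mouth-down (z down, origin 31 mm above the table); on its side the origin is 27 mm above the table.
- brush: the only flat brush: wooden handle ending in a ring, steel ferrule, pale bristles; 178 mm long, lying flat. x along it to the bristles, z square to its flat side. Origin in the handle grip near the balance point, at half thickness (6 mm above the table). Grip 20 mm wide (y), 12 mm thick, x = -30 to +32 mm; ferrule and bristles 36 mm wide, x to +82 mm; neck to the ring 17 mm wide, 8 mm thick.
- eye (a point): centre of the round eye through the brush's handle end, 78 mm from the brush's origin at its -x end; hole 24 mm across, axis along the brush's z, in a wooden ring of 36 mm outside diameter and 8 mm thick
- bristles (a point): middle of the bristle end of the brush, 82 mm from its origin along +x
- stand: fixed wooden drip stand with a wire hook. Origin on the table under the hook's low point; +x to its post, z up. Post 30 x 30 mm, near face at x = 90, 320 mm tall; foot 20 mm high, 130 mm wide, x = 70 to 160. Hook: 8 mm wire, level from the post to x = 18 (height 297), down to the low point (x = 0, height 265), then up at 45 degrees to its free end (x = -32, height 297), away from the post.
- under_hook (a point): point on the table under the hook's low point, centre of a round, flat, 110 mm cork mat (under 1 mm thick, level with the table)
- hook_low (a point): low point (bend) of the hook's wire, at the wire's centre line, 265 mm above the table: the brush's eye hangs here
- hook_tip (a point): free end of the hook's wire, on the centre line, 297 mm above the table; the round end reaches 4 mm farther
- jar: bystander: round blue pigment jar with a cork, 60 mm across, 72 mm tall; origin at its foot
- pot: bystander: low amber glass pot with a metal lid, 56 mm across, 42 mm tall; origin at its foot
- tube_large: bystander: large paint tube, 150 mm long, 40 mm wide, 16 mm thick, white cap; origin under its middle, x to the cap
- tube_small: bystander: small paint tube, 90 mm long, 27 mm wide, 16 mm thick, black cap; origin under its middle, x to the cap
- knife: bystander: palette knife with dark wooden handle, 212 mm long, 20 mm wide, 12 mm thick; origin under the front end of its handle, x to the blade
- round_brush: bystander: thin round brush with a green handle, 205 mm long, 9 mm thick; x to its bristles, handle from x = -125 mm

How it is judged:
On the way, in this order (a step that is already met when the one before it is completed fails the run):
1. the tin lies on its side on the table, at rest and let go (angle between tin's own z axis and vertical between 1.4 and 1.74 rad and height (world z) of tin below 0.031 m and linear speed of tin below 0.03 m/s and contact force between the fingers and tin below 0.1 N), for 0.2 s.
2. the tin stands mouth-up on the table, its middle within 15 mm of the point straight under the hook's low point, at rest and let go (angle between tin's own z axis and vertical below 0.1 rad and height (world z) of tin below 0.036 m and horizontal distance between tin and under_hook below 0.015 m and linear speed of tin below 0.03 m/s and contact force between the fingers and tin below 0.1 N), for 0.2 s.
3. the brush hangs by its eye at the hook's low point, bristles down, let go (distance between eye and hook_low below 0.018 m and angle between brush's own x axis and vertical above 2.84159 rad and contact force between brush and stand above 0.2 N and contact force between brush and tin below 0.05 N and horizontal distance between bristles and tin below 0.022 m and contact force between the fingers and brush below 0.1 N), for 0.2 s.
At the end, for the whole second after the job is handed in: Tin upright (0.1 rad) on the table, its middle within 15 mm of the point under the hook. Brush hanging by its eye, eye within 18 mm of the hook's low point, bristles down within 0.3 rad, their end within 22 mm sideways of the tin's middle, not touching it. Both let go, at rest (brush under 60 mm/s) (all of step 2 and all of step 3 and linear speed of brush below 0.06 m/s and linear speed of tin below 0.02 m/s).
It fails at once if a bystander (jar, pot, paint tube, palette knife or round brush) is moved by more than 40 mm (distance of any of jar, pot, tube_large, tube_small, knife, round_brush from where it was at the start of the episode above 0.04 m).
It also fails if it takes over 72 s, if anything falls off the work surface, if the arm or the gripper's body presses on something with over 40 N, if the wrist force passes 120 N, or if a joint passes its speed limit or range.

### The arm

A 6-joint arm with a two-finger parallel gripper is mounted at the origin on the work surface. World frame = base frame: x ahead of the robot, y to its left, z up, the work surface at z = 0. Lengths are in m, angles in rad, forces in N, time in s.
With the tool pointing down it reaches from about 0.35 to 0.975 m from the base axis. Payload 4.9 kg.
Tool frame: the origin (TCP) lies at the very end of the fingers, on their centre line; the grasp point (between the pads) lies 19 mm behind it; z points along the fingers, y is the line along which they close (so a half turn about z gives the same grasp; the last joint's range is limited). The gripper opens to 85 mm and grips with 20 to 120 N. Pads are 22 mm wide; open, the fingers measure 114 mm over their backs; the gripper's body (76 mm by 85 mm) begins 54 mm behind the grasp point. The pads swing forward as they close: fully open they stand 13 mm farther back than shut.
Start: joints at [1.107, 0.053, 1.613, -0, 1.476, -0.119], TCP at [0.211, 0.588, 0.231] pointing down, gripper open.
Joint ranges: [-3.01, 3.01], [-1.01, 2.22], [0.06, 2.58], [-1.02, 4.17], [0.09, 2.62], [-3.14, 3.14]. Speed limits (rad/s): [2.57, 2.57, 3.14, 3.14, 3.14, 3.14].

### API

Orientations are given as a rotation vector (axis times angle).
In Python, from station import ctrl gives the robot as it stands. The module is installed in compiled form; this text tells all that it offers.
- The arm moves only by the tool jog_arm, never from a script. Its argument "steps" is a list of rows, each an object with "delta_rot": the turn, a rotation vector about the tool's x, y, z in degrees, a list of three; "linear": the shift along the tool's x, y, z in m, a list of three; "grip": the finger opening in m, from 0 to 0.0854. In form: [{"delta_rot": [rx, ry, rz], "linear": [x, y, z], "grip": grip}, ...]. A call has 1 to 10 rows; each row shifts and turns the commanded pose from where the row before left it, along the tool's axes as they then stand; what a row does not reach is not made up. A row lasts 1/10 s, in which the tool goes at most 50 mm and 8.59 degrees, less where a joint would pass 70% of its speed; a pose out of reach is approached as far as the arm can. A call with a gripper value outside its range is refused whole. The fingers move at their own pace and stop on an object; "newtons" is the grip in N (left out, the last holds). Time passes only in rows, so rows that do not move let the fingers close. It gives the time, the measured TCP pose, the force, the opening and the grip force at its end, in the units of the state.
- ctrl.get_obs(): the state, without advancing time (a new reading comes with each control period).
- ctrl.get_image(name): name is "scene" or "top"; returns (picture, depth): 384x512x3 uint8, red, green, blue; 384x512 float32, m along the optical axis (not along the pixel's ray), 0 where there is no reading.
- ctrl.camera_info(name): a dict with "camera_matrix" (3x3 intrinsics, pixels), "R" (3x3) and "t" (3): a world point X has camera coordinates R X + t. Camera axes: x right, y down, z forward; pixel columns grow to the right and rows downward; lengths in m; the calibration is good to about 2 mm. A picture is of the moment at which its call begins. camera_info takes no time and is no camera call.
- ctrl.finish_job(): hands the job in; it is judged then, once.
The state is a dict: "t": time; "q": joint angles; "dq": joint speeds; "effort": joint torques, N m; "tool_pos": TCP position; "tool_rot": TCP orientation; "contact_force": force on the tool from outside, world axes, zero at the start; "wrist_torque": the same for the moment, N m; "opening": finger opening in m; "grip_force": force on a finger pad.
Only numpy, scipy, OpenCV 4.12 (cv2) and the standard library are available. Lean on these libraries where they do the work, as an engineer would, in place of code of your own. Each camera call takes 0.05 s, during which the arm holds its last target. There are 200 camera calls.

## Working session

There is one attempt and no reset: what is moved stays moved. The work goes in short steps, Python scripts to look and compute and a tool call to move; the robot and the scene stay as the last step left them, time stands still between calls to the robot, and variables do not carry over. Pictures are saved under pics/ and viewed, at most 10 in all, crops included, and the job is handed in when it is done.

Besides the shell and the picture viewer there is one more tool, called after ">>>" as name(argument=value, ...) on one line, values as JSON. jog_arm: Moves the arm, as the interface text tells. Its arguments: {"type":"object","properties":{"steps":{"type":"array"},"newtons":{"type":"number"}},"required":["steps"]}

```bash
mkdir -p pics; cat > h.py <<'E'
import numpy as np, cv2
from scipy.spatial.transform import Rotation as R
from station import ctrl
def grab(n):
    p,d=ctrl.get_image(n); np.savez(f'pics/{n}.npz',p=p,d=d); return p,d
def pts(n,d):
    i=ctrl.camera_info(n);K=np.array(i['camera_matrix']);Rc=np.array(i['R']);t=np.array(i['t'])
    v,u=np.mgrid[:d.shape[0],:d.shape[1]]
    c=np.stack([(u-K[0,2])/K[0,0]*d,(v-K[1,2])/K[1,1]*d,d],-1)
    return (c-t)@Rc   # R^T(c-t)
def ray(n,u,v,z):
    i=ctrl.camera_info(n);K=np.array(i['camera_matrix']);Rc=np.array(i['R']);t=np.array(i['t'])
    o=-Rc.T@t; r=Rc.T@np.linalg.inv(K)@np.array([u,v,1.]); return o+r*(z-o[2])/r[2]
def proj(n,X):
    i=ctrl.camera_info(n);c=np.array(i['R'])@np.array(X)+np.array(i['t']);p=np.array(i['camera_matrix'])@c;return p[:2]/p[2]
E
python3 - <<'E'
from h import *
for n in('scene','top'):
    p,d=grab(n); cv2.imwrite(f'pics/{n}0.png',cv2.resize(p[...,::-1],(768,576),interpolation=cv2.INTER_CUBIC))
    i=ctrl.camera_info(n);print(n,-np.array(i['R']).T@i['t'],np.round(i['R'],2).tolist(),np.array(i['camera_matrix'])[0,0])
print(ctrl.get_obs())
E
```

```text
scene [ 0.85361509 -0.4401122   1.0429556 ] [[0.74, 0.68, -0.01], [0.57, -0.63, -0.52], [-0.36, 0.38, -0.85]] 385.48088471382516
top [ 0.42832534 -0.05239693  1.25530846] [[-0.01, -1.0, 0.01], [-1.0, 0.01, -0.09], [0.09, -0.01, -1.0]] 416.91118397185545
{'t': 0.1, 'q': array([ 1.10704062e+00,  5.33025095e-02,  1.61417428e+00, -1.78237903e-05,
        1.47599694e+00, -1.19009464e-01]), 'dq': array([ 0.00059335, -0.00341925, -0.00083798, -0.00079582,  0.00140392,
       -0.00145301]), 'effort': array([ 4.34107415e-04, -3.94904923e+01, -3.71361530e+01, -1.06938965e-04,
        3.93930895e-03,  2.75045437e-06]), 'tool_pos': array([0.21097639, 0.58770807, 0.23016821]), 'tool_rot': array([-5.38755796e-01, -3.09451939e+00,  2.83776987e-03]), 'contact_force': array([-0.66365097, -0.23190386,  0.0476875 ]), 'wrist_torque': array([0.00145564, 0.04984038, 0.0019061 ]), 'grip_force': 0.0, 'opening': 0.08514093612192701}
```

View pics/scene0.png

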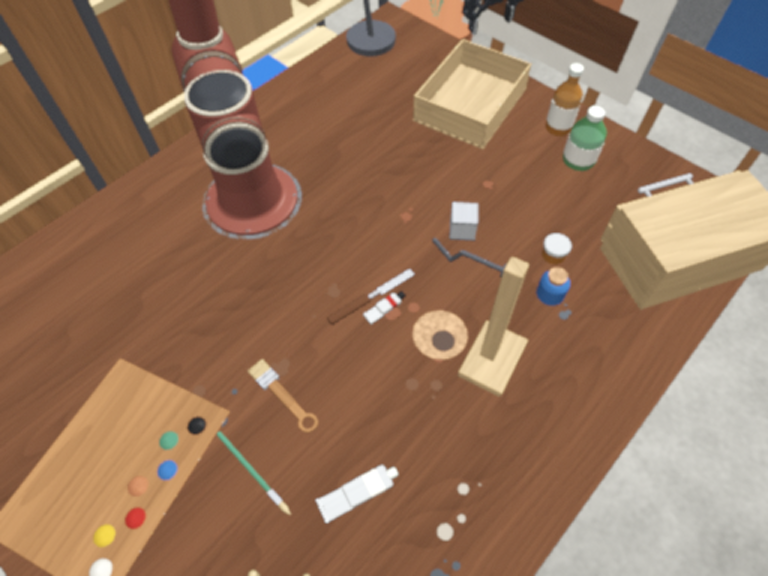

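View pics/top0.png

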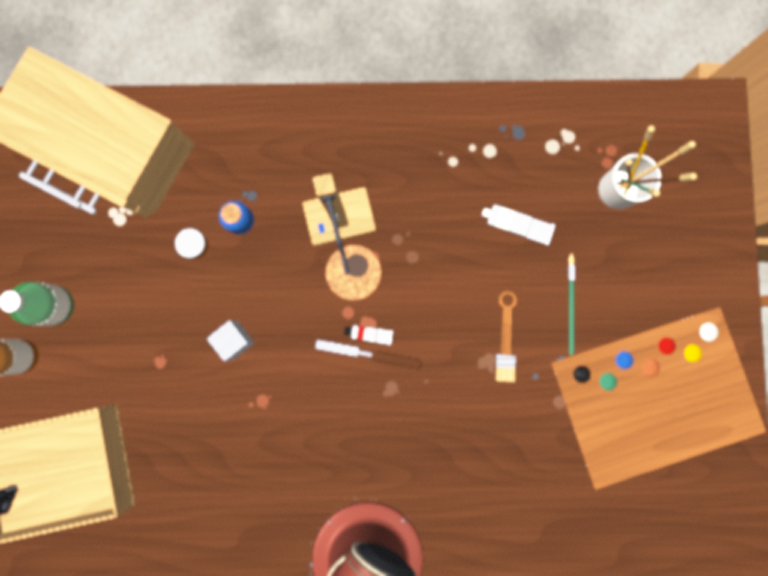

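The scene view (768x576) shows the tin at (465,220), mat at (440,335), stand at (500,330) and flat brush from (262,372) to the ring at (308,422). In the top view the tin is at (229,341), mat (353,272), hook wire from (327,200) to (347,272), and brush ring (507,300) to bristles (506,380).

```bash
cat > m.py <<'E'
from h import *
D={}
for n in('top','scene'):
    z=np.load(f'pics/{n}.npz'); D[n]=(z['p'],z['d'],pts(n,z['d']))
p,d,P=D['top']
hsv=cv2.cvtColor(p,cv2.COLOR_RGB2HSV)
def box(a,b,c,e): 
    m=np.zeros(d.shape,bool); m[int(b/1.5):int(e/1.5),int(a/1.5):int(c/1.5)]=1; return m
# tin
for n,b in(('top',box(195,310,260,375)),('scene',box(440,190,490,250))):
    Q=D[n][2]; m=b&(Q[...,2]>.052)&(Q[...,2]<.075)
    q=Q[m]; r=cv2.minAreaRect((q[:,:2]*1000).astype(np.float32)); print('tin',n,m.sum(),np.median(q,0),r)
# brush
m=box(480,285,535,390)
for nm,mm in(('obj',m&(((hsv[...,0]>8)&(hsv[...,2]>150))|((hsv[...,1]<90)&(hsv[...,2]>140)))),):
    v,u=np.nonzero(mm); W=np.array([ray('top',a,b,.006) for a,b in zip(u,v)])
    c=cv2.minAreaRect((W[:,:2]*1000).astype(np.float32)); print('brush',nm,mm.sum(),c)
    for lo in np.arange(W[:,0].min(),W[:,0].max(),.012):
        s=W[(W[:,0]>=lo)&(W[:,0]<lo+.012)]
        if len(s): print(round(lo+.006,3),s[:,1].min().round(4),s[:,1].max().round(4))
# mat
h2=(hsv[...,0]>5)&(hsv[...,0]<25)&(hsv[...,2]>150)&box(320,235,390,305)&(P[...,2]<.01)
v,u=np.nonzero(h2); (c,r)=cv2.minEnclosingCircle(np.stack([u,v],1).astype(np.float32)); print('mat',ray('top',*c,0),r, ray('top',c[0]+r,c[1],0)[1])
ps,ds,Ps=D['scene']; hs=cv2.cvtColor(ps,cv2.COLOR_RGB2HSV)
# hook / post
for n in D:
    Q=D[n][2]; near=(abs(Q[...,0]-.55)<.2)&(abs(Q[...,1]-.1)<.2)
    m=near&(Q[...,2]>.25)&(Q[...,2]<.335); q=Q[m]
    po=q[q[:,2]>.31]; print(n,'post',len(po),po.mean(0),cv2.minAreaRect((po[:,:2]*1000).astype(np.float32)))
    w=q[q[:,2]<.31]; w=w[np.argsort(w[:,0])]; print(n,'wire',len(w)); print(np.round(w[::max(1,len(w)//25)],3).tolist())
E
python3 m.py
```

```text
tin top 384 [0.42510491 0.25850176 0.06125538] ((424.520263671875, 259.2543640136719), (54.835365295410156, 55.62712097167969), 38.0696907043457)
tin scene 241 [0.42579144 0.25600737 0.06170723] ((423.323486328125, 258.649169921875), (52.08639144897461, 59.191184997558594), 38.966678619384766)
brush obj 839 ((421.8263854980469, -291.5574951171875), (98.04962158203125, 185.64173889160156), 73.0368423461914)
0.34 -0.2994 -0.2546
0.352 -0.2998 -0.2491
0.364 -0.3002 -0.2285
0.376 -0.3006 -0.2287
0.388 -0.3338 -0.229
0.4 -0.3339 -0.2652
0.412 -0.2924 -0.2685
0.424 -0.2931 -0.2719
0.436 -0.2934 -0.2722
0.448 -0.2938 -0.2726
0.46 -0.2942 -0.2729
0.472 -0.2946 -0.2733
0.484 -0.3039 -0.2679
0.496 -0.3073 -0.265
0.508 -0.3074 -0.2653
0.52 -0.2988 -0.2747
mat [0.56593415 0.02135126 0.        ] 26.80028533935547 -0.05975730495205001
top post 178 [0.65884217 0.04563703 0.31924906] ((659.6944580078125, 45.876914978027344), (29.592010498046875, 29.705291748046875), 12.389021873474121)
top wire 246
[[0.524, 0.014, 0.3], [0.529, 0.019, 0.295], [0.536, 0.017, 0.293], [0.544, 0.017, 0.288], [0.55, 0.02
[... 579 characters left out ...]
4234008789062, 45.203704833984375), (29.859878540039062, 31.077211380004883), 15.800840377807617)
scene wire 402
[[0.524, 0.013, 0.296], [0.534, 0.013, 0.289], [0.543, 0.018, 0.284], [0.552, 0.024, 0.274], [0.562, 0.02, 0.266], [0.571, 0.024, 0.296], [0.58, 0.027, 0.301], [0.591, 0.028, 0.302], [0.6, 0.035, 0.3], [0.612, 0.036, 0.298], [0.622, 0.037, 0.303], [0.632, 0.04, 0.297], [0.644, 0.036, 0.301], [0.65, 0.031, 0.269], [0.653, 0.029, 0.261], [0.655, 0.029, 0.264], [0.658, 0.03, 0.292], [0.66, 0.03, 0.295], [0.663, 0.032, 0.274], [0.666, 0.033, 0.271], [0.668, 0.033, 0.274], [0.671, 0.035, 0.256], [0.673, 0.057, 0.289], [0.674, 0.035, 0.304], [0.676, 0.044, 0.269], [0.677, 0.037, 0.309]]
```

```bash
cat >> h.py <<'E'
def ori(psi,th,s=1):  # psi heading deg, th tilt outward from down, deg
    a,b=np.radians([psi,th]); z=np.array([np.sin(b)*np.cos(a),np.sin(b)*np.sin(a),-np.cos(b)])
    y=s*np.array([-np.sin(a),np.cos(a),0]); return np.stack([np.cross(y,z),y,z],1)
def plan(p0,R0,p1,R1,n):
    """n equal rows taking pose 0 to pose 1"""
    W=R.from_matrix(R0.T@R1).as_rotvec(); w=W/n
    A=sum(R.from_rotvec(k*w).as_matrix() for k in range(n)); v=np.linalg.solve(A,R0.T@(p1-p0))
    p,M=p0.copy(),R0.copy(); path=[]
    for _ in range(n): p=p+M@v; M=M@R.from_rotvec(w).as_matrix(); path.append(p)
    print(n,'rows: rot',np.round(np.degrees(w),2).tolist(),'lin',np.round(v,4).tolist(),'|v|',np.linalg.norm(v).round(3),'mid',path[n//2-1].round(3),'end',p.round(4))
    return p1,R1
def now():
    o=ctrl.get_obs(); M=R.from_rotvec(o['tool_rot']).as_matrix()
    print('t',o['t'],'q',np.round(o['q'],3),'p',np.round(o['tool_pos'],4),'z',M[:,2].round(3),'y',M[:,1].round(3),'op',round(o['opening'],4),'F',np.round(o['contact_force'],1),'g',round(o['grip_force'],1))
    open('log.txt','a').write(repr((o['q'].tolist(),o['tool_pos'].tolist(),o['tool_rot'].tolist()))+'\n')
    return np.array(o['tool_pos']),M
E
python3 - <<'E'
from h import *
z=np.load('pics/top.npz');p=z['p'];P=pts('top',z['d']);hsv=cv2.cvtColor(p,cv2.COLOR_RGB2HSV)
v,u=np.mgrid[:384,:512]
m=((u-235)**2+(v-181)**2<22**2)&(hsv[...,2]>150)&(P[...,2]<.008)&(P[...,0]<.61)
q=P[m]; c,r=cv2.minEnclosingCircle((q[:,:2]*1000).astype(np.float32)); print('mat',c,r,q[:,:2].min(0),q[:,:2].max(0))
pose=now(); c=np.array([.4245,.2588,.031])
for th in(-40,):
    M=ori(38.5,th); g=c+M[:,2]*.019
    pre=g-M[:,2]*.10+[0,0,.03]
    a=plan(*pose,pre,M,15); a=plan(*a,g-M[:,2]*.05,M,5);a=plan(*a,g,M,5)
E
```

```text
mat (560.2567138671875, 21.28060531616211) 63.65495300292969 [ 0.49901387 -0.03473829] [0.60908149 0.08094149]
t 0.1 q [ 1.107  0.053  1.614 -0.     1.476 -0.119] p [0.211  0.5877 0.2302] z [-0.001 -0.002 -1.   ] y [ 0.338  0.941 -0.002] op 0.0851 F [-0.7 -0.2  0. ] g 0.0
15 rows: rot [1.35, 2.42, -3.72] lin [-0.0171, -0.0217, 0.0034] |v| 0.028 mid [0.302 0.419 0.199] end [0.4652 0.2912 0.123 ]
5 rows: rot [0.0, 0.0, 0.0] lin [-0.0039, -0.0, 0.0146] |v| 0.015 mid [0.455 0.283 0.096] end [0.4401 0.2712 0.0547]
5 rows: rot [0.0, 0.0, 0.0] lin [0.0, 0.0, 0.01] |v| 0.01 mid [0.43  0.263 0.039] end [0.4149 0.2512 0.0164]
```

>>> jog_arm(steps=[{"delta_rot": [1.35,2.42,-3.72],"linear": [-0.0171,-0.0217,0.0034],"grip": 0.085},{"delta_rot": [1.35,2.42,-3.72],"linear": [-0.0171,-0.0217,0.0034],"grip": 0.085},{"delta_rot": [1.35,2.42,-3.72],"linear": [-0.0171,-0.0217,0.0034],"grip": 0.085},{"delta_rot": [1.35,2.42,-3.72],"linear": [-0.0171,-0.0217,0.0034],"grip": 0.085},{"delta_rot": [1.35,2.42,-3.72],"linear": [-0.0171,-0.0217,0.0034],"grip": 0.085},{"delta_rot": [1.35,2.42,-3.72],"linear": [-0.0171,-0.0217,0.0034],"grip": 0.085},{"delta_rot": [1.35,2.42,-3.72],"linear": [-0.0171,-0.0217,0.0034],"grip": 0.085},{"delta_rot": [1.35,2.42,-3.72],"linear": [-0.0171,-0.0217,0.0034],"grip": 0.085}])

```text
t: 0.9
tool_pos: [0.3204, 0.3989, 0.1926]
tool_rot: [0.254, -2.761, 0.178]
contact_force: [0.2, 0.3, -0.8]
opening: 0.0851
grip_force: 0.0
```

>>> jog_arm(steps=[{"delta_rot": [1.35,2.42,-3.72],"linear": [-0.0171,-0.0217,0.0034],"grip": 0.085},{"delta_rot": [1.35,2.42,-3.72],"linear": [-0.0171,-0.0217,0.0034],"grip": 0.085},{"delta_rot": [1.35,2.42,-3.72],"linear": [-0.0171,-0.0217,0.0034],"grip": 0.085},{"delta_rot": [1.35,2.42,-3.72],"linear": [-0.0171,-0.0217,0.0034],"grip": 0.085},{"delta_rot": [1.35,2.42,-3.72],"linear": [-0.0171,-0.0217,0.0034],"grip": 0.085},{"delta_rot": [1.35,2.42,-3.72],"linear": [-0.0171,-0.0217,0.0034],"grip": 0.085},{"delta_rot": [1.35,2.42,-3.72],"linear": [-0.0171,-0.0217,0.0034],"grip": 0.085},{"delta_rot": [0,0,0],"linear": [0,0,0],"grip": 0.085}])

```text
t: 1.7
tool_pos: [0.4655, 0.2907, 0.1199]
tool_rot: [0.81, -2.326, 0.296]
contact_force: [-1.1, -0.2, 0.1]
opening: 0.0854
grip_force: 0.0
```

```bash
python3 - <<'E'
from h import *
pose=now(); c=np.array([.4245,.2588,.031])
M=ori(38.5,-40); g=c+M[:,2]*.019
a=plan(*pose,g-M[:,2]*.05,M,5);a=plan(*a,g,M,5)
E
```

```text
t 1.7 q [ 0.484  0.436  1.47  -0.128  1.926 -1.759] p [0.4655 0.2907 0.1199] z [-0.506 -0.401 -0.764] y [-0.621  0.784  0.   ] op 0.0854 F [-1.1 -0.2  0.1] g 0.0
5 rows: rot [0.02, -0.04, -0.01] lin [-0.0035, 0.0001, 0.0141] |v| 0.015 mid [0.455 0.283 0.094] end [0.4401 0.2712 0.0547]
5 rows: rot [0.0, 0.0, 0.0] lin [0.0, 0.0, 0.01] |v| 0.01 mid [0.43  0.263 0.039] end [0.4149 0.2512 0.0164]
```

>>> jog_arm(steps=[{"delta_rot": [0,0,0],"linear": [-0.0035,0,0.0141],"grip": 0.085},{"delta_rot": [0,0,0],"linear": [-0.0035,0,0.0141],"grip": 0.085},{"delta_rot": [0,0,0],"linear": [-0.0035,0,0.0141],"grip": 0.085},{"delta_rot": [0,0,0],"linear": [-0.0035,0,0.0141],"grip": 0.085},{"delta_rot": [0,0,0],"linear": [-0.0035,0,0.0141],"grip": 0.085},{"delta_rot": [0,0,0],"linear": [0,0,0.01],"grip": 0.085},{"delta_rot": [0,0,0],"linear": [0,0,0.01],"grip": 0.085},{"delta_rot": [0,0,0],"linear": [0,0,0.01],"grip": 0.085},{"delta_rot": [0,0,0],"linear": [0,0,0.01],"grip": 0.085},{"delta_rot": [0,0,0],"linear": [0,0,0.01],"grip": 0.085}])

```text
t: 2.7
tool_pos: [0.415, 0.2524, 0.0196]
tool_rot: [0.814, -2.331, 0.295]
contact_force: [-0.2, 1.2, 0.5]
opening: 0.085
grip_force: 0.0
```

>>> jog_arm(newtons=40, steps=[{"delta_rot": [0,0,0],"linear": [0,0,0],"grip": 0.05},{"delta_rot": [0,0,0],"linear": [0,0,0],"grip": 0.045},{"delta_rot": [0,0,0],"linear": [0,0,0],"grip": 0.04},{"delta_rot": [0,0,0],"linear": [0,0,0],"grip": 0.04},{"delta_rot": [0,0,0],"linear": [0,0,0],"grip": 0.04},{"delta_rot": [0,0,0],"linear": [0,0,0],"grip": 0.04}])

```text
t: 3.3
tool_pos: [0.4156, 0.2529, 0.0204]
tool_rot: [0.814, -2.332, 0.295]
contact_force: [0.7, 0.9, 0.8]
opening: 0.0539
grip_force: 42.5
```

```bash
cat log.txt | wc -l; python3 - <<'E'
from h import *
pose=now(); c=np.array([.4245,.2588,.031]); p,M0=pose
off=M0.T@(c-p); print('centre in tool',off)
up=c+[0,0,.03]
a=plan(p,M0,up-M0@off,M0,3)
M=M0@R.from_euler('y',90 if (M0@R.from_euler('y',10,degrees=True).as_matrix())[:2,2]@M0[:2,2]<.3 and (M0@R.from_euler('y',10,degrees=True).as_matrix())[2,2]<M0[2,2] else -90,degrees=True).as_matrix(); print('final z',M[:,2])
a=plan(*a,up-M@off,M,15)
a=plan(*a,c-[0,0,.003]-M@off,M,4)
E
```

```text
2
t 3.3 q [ 0.469  0.438  1.659 -0.132  1.728 -1.748] p [0.4156 0.2529 0.0204] z [-0.501 -0.399 -0.768] y [-0.623  0.783 -0.001] op 0.0539 F [0.7 0.9 0.8] g 42.5
centre in tool [-0.00137007 -0.00089443 -0.01500265]
3 rows: rot [0.0, 0.0, 0.0] lin [0.0064, -0.0, -0.0077] |v| 0.01 mid [0.416 0.253 0.03 ] end [0.4156 0.2529 0.0504]
final z [ 0.60139966  0.47801437 -0.64017241]
15 rows: rot [-0.0, -6.0, -0.0] lin [-0.0016, -0.0, 0.0001] |v| 0.002 mid [0.423 0.259 0.046] end [0.4323 0.2661 0.0503]
4 rows: rot [0.0, 0.0, 0.0] lin [0.0063, 0.0, 0.0053] |v| 0.008 mid [0.432 0.266 0.034] end [0.4323 0.2661 0.0173]
```

>>> jog_arm(steps=[{"delta_rot": [0,0,0],"linear": [0.0064,0,-0.0077],"grip": 0.04},{"delta_rot": [0,0,0],"linear": [0.0064,0,-0.0077],"grip": 0.04},{"delta_rot": [0,0,0],"linear": [0.0064,0,-0.0077],"grip": 0.04},{"delta_rot": [0,-6,0],"linear": [-0.0016,0,0.0001],"grip": 0.04},{"delta_rot": [0,-6,0],"linear": [-0.0016,0,0.0001],"grip": 0.04},{"delta_rot": [0,-6,0],"linear": [-0.0016,0,0.0001],"grip": 0.04},{"delta_rot": [0,-6,0],"linear": [-0.0016,0,0.0001],"grip": 0.04},{"delta_rot": [0,-6,0],"linear": [-0.0016,0,0.0001],"grip": 0.04}])

```text
t: 4.1
tool_pos: [0.4211, 0.2572, 0.0474]
tool_rot: [0.984, -2.817, 0.083]
contact_force: [-0.4, 0.1, -0.7]
opening: 0.0535
grip_force: 42.5
```

>>> jog_arm(steps=[{"delta_rot": [0,-6,0],"linear": [-0.0016,0,0.0001],"grip": 0.04},{"delta_rot": [0,-6,0],"linear": [-0.0016,0,0.0001],"grip": 0.04},{"delta_rot": [0,-6,0],"linear": [-0.0016,0,0.0001],"grip": 0.04},{"delta_rot": [0,-6,0],"linear": [-0.0016,0,0.0001],"grip": 0.04},{"delta_rot": [0,-6,0],"linear": [-0.0016,0,0.0001],"grip": 0.04},{"delta_rot": [0,-6,0],"linear": [-0.0016,0,0.0001],"grip": 0.04},{"delta_rot": [0,-6,0],"linear": [-0.0016,0,0.0001],"grip": 0.04},{"delta_rot": [0,-6,0],"linear": [-0.0016,0,0.0001],"grip": 0.04},{"delta_rot": [0,-6,0],"linear": [-0.0016,0,0.0001],"grip": 0.04},{"delta_rot": [0,-6,0],"linear": [-0.0016,0,0.0001],"grip": 0.04}])

```text
t: 5.1
tool_pos: [0.4306, 0.2671, 0.0493]
tool_rot: [-0.769, 2.186, 0.35]
contact_force: [-0.4, 0.5, -1.0]
opening: 0.0537
grip_force: 42.5
```

```bash
python3 - <<'E'
from h import *
p,M0=now(); off=np.array([-.0014,-.0009,-.015]); print('centre',p+M0@off)
M=ori(38.4,50.2); c=np.array([.4245,.2588,.0275])
plan(p,M0,c-M@off,M,6)
E
```

```text
t 5.1 q [ 0.218 -0.469  2.556  0.943  0.425 -2.783] p [0.4306 0.2671 0.0493] z [ 0.584  0.472 -0.66 ] y [-0.627  0.779  0.002] op 0.0537 F [-0.4  0.5 -1. ] g 42.5
centre [0.42316864 0.25993113 0.06029669]
6 rows: rot [0.06, -0.25, 0.03] lin [0.004, -0.0003, 0.0036] |v| 0.005 mid [0.431 0.267 0.033] end [0.4323 0.2661 0.0168]
```

>>> jog_arm(steps=[{"delta_rot": [0.06,-0.25,0],"linear": [0.004,0,0.0036],"grip": 0.04},{"delta_rot": [0.06,-0.25,0],"linear": [0.004,0,0.0036],"grip": 0.04},{"delta_rot": [0.06,-0.25,0],"linear": [0.004,0,0.0036],"grip": 0.04},{"delta_rot": [0.06,-0.25,0],"linear": [0.004,0,0.0036],"grip": 0.04},{"delta_rot": [0.06,-0.25,0],"linear": [0.004,0,0.0036],"grip": 0.04},{"delta_rot": [0.06,-0.25,0],"linear": [0.004,0,0.0036],"grip": 0.04},{"delta_rot": [0,0,0],"linear": [0,0,0],"grip": 0.04}])

```text
t: 5.8
tool_pos: [0.4312, 0.2678, 0.0167]
tool_rot: [-0.757, 2.166, 0.352]
contact_force: [0.3, -0.3, -0.9]
opening: 0.0534
grip_force: 42.5
```

```bash
python3 - <<'E'
from h import *
p,M0=now(); off=np.array([-.0014,-.0009,-.015]); print('centre',p+M0@off)
# fit FK
from scipy.optimize import least_squares
L=[eval(l) for l in open('log.txt')]
def fk(x,q):
    h,r0,a,b,e,l,w,d=x
    T=R.identity();p=np.zeros(3)
    T=R.from_euler('z',q[0]);p=T.apply([r0,d,h])
    T=T*R.from_euler('y',q[1]);p=p+T.apply([0,0,a])
    T=T*R.from_euler('y',q[2]);p=p+T.apply([e,0,b])
    T=T*R.from_euler('z',q[3]*x0s)*R.from_euler('y',q[4]);p=p+T.apply([w,0,l])
    T=T*R.from_euler('z',q[5]); return p,T
for x0s in(1,-1):
    f=lambda x:np.concatenate([fk(x,q)[0]-np.array(t) for q,t,_ in L])
    s=least_squares(f,[.35,0,.4,.4,0,.3,0,.07]); print(x0s,np.round(s.x,3),np.abs(s.fun).max())
    for q,t,r in L: print((fk(s.x,q)[1].as_matrix()[:,2]-R.from_rotvec(r).as_matrix()[:,2]).round(3))
E
```

```text
t 5.8 q [ 0.219 -0.342  2.558  1.278  0.358 -3.134] p [0.4312 0.2678 0.0167] z [ 0.599  0.476 -0.644] y [-0.623  0.782 -0.   ] op 0.0534 F [ 0.3 -0.3 -0.9] g 42.5
centre [0.42351699 0.26054551 0.02744051]
1 [ 0.238  0.     0.426  0.61   0.096  0.28  -0.     0.074] 6.68908706202842e-10
[ 0. -0.  0.]
[ 0. -0. -0.]
[ 0. -0. -0.]
[-0. -0. -0.]
[ 0. -0.  0.]
-1 [ 0.483  0.162 -0.249  0.422  0.109 -0.147 -0.049  0.069] 0.042788424559567606
[-0.  0. -0.]
[-0.111  0.211 -0.   ]
[-0.117  0.232 -0.   ]
[ 0.145 -0.652 -0.   ]
[ 0.145 -0.654 -0.   ]
```

>>> jog_arm(steps=[{"delta_rot": [0,0,0],"linear": [0,0,0],"grip": 0.06},{"delta_rot": [0,0,0],"linear": [0,0,0],"grip": 0.07},{"delta_rot": [0,0,0],"linear": [0,0,0],"grip": 0.08},{"delta_rot": [0,0,0],"linear": [0,0,0],"grip": 0.085},{"delta_rot": [0,0,0],"linear": [0,0,0],"grip": 0.085},{"delta_rot": [0,0,0],"linear": [0,0,-0.015],"grip": 0.085},{"delta_rot": [0,0,0],"linear": [0,0,-0.02],"grip": 0.085},{"delta_rot": [0,0,0],"linear": [0,0,-0.025],"grip": 0.085},{"delta_rot": [0,0,0],"linear": [0,0,-0.025],"grip": 0.085}])

```text
t: 6.7
tool_pos: [0.4273, 0.2487, 0.0716]
tool_rot: [-0.77, 2.189, 0.353]
contact_force: [0.3, 1.0, 0.2]
opening: 0.0854
grip_force: 0.0
```

```bash
cat >> h.py <<'E'
from scipy.optimize import least_squares
LO=np.array([-3.01,-1.01,.06,-1.02,.09,-3.14]);HI=np.array([3.01,2.22,2.58,4.17,2.62,3.14])
X=None
def fk(q,x=None):
    h,r0,a,b,e,l,w,d=X if x is None else x
    E=lambda ax,an:R.from_euler(ax,an)
    T=E('z',q[0]);p=T.apply([r0,d,h]);T=T*E('y',q[1]);p=p+T.apply([0,0,a]);T=T*E('y',q[2]);p=p+T.apply([e,0,b])
    T=T*E('z',q[3])*E('y',q[4]);p=p+T.apply([w,0,l]);return p,(T*E('z',q[5])).as_matrix()
L=[eval(l) for l in open('log.txt')]
if len(L)>4: X=least_squares(lambda x:np.concatenate([fk(q,x)[0]-np.array(t) for q,t,_ in L[:8]]),[.35,0,.4,.4,0,.3,0,.07]).x
def ik(p,M,q0):
    f=lambda q:(lambda a:np.concatenate([(a[0]-p)*5,(a[1]-M).ravel()]))(fk(q))
    s=least_squares(f,np.clip(q0,LO+1e-3,HI-1e-3),bounds=(LO,HI)); return s.x,np.abs(s.fun).max()
E
python3 - <<'E'
from h import *
p,M=now(); q=ctrl.get_obs()['q']
d=grab('top'); 
P=pts('top',d[1]); m=(P[...,2]>.035)&(P[...,2]<.07)&(abs(P[...,0]-.425)<.06)&(abs(P[...,1]-.26)<.06)
print('tin side', m.sum(), P[m].mean(0), cv2.minAreaRect((P[m][:,:2]*1000).astype(np.float32)))
cv2.imwrite('pics/t1.png',cv2.resize(d[0][150:300,90:290,::-1],(800,600)))
S0=[.47,.44,1.66,-.13,1.73,-1.75]
hk=np.array([.558,.020,.031])
for th in(-55,-50,-45,-40,-35,-30):
    M1=ori(38.4,th);c=np.array([.4235,.2605,.027]); a=ik(c+M1[:,2]*.015,M1,S0)
    print(th,'grasp',a[0].round(2),a[1].round(4))
    for ps in(0,14,):
        M2=ori(ps,th+90); b=ik(hk+M2[:,2]*.015,M2,[a[0][0]-.4,-.2,2.3,.5,.5,-2.3]); print('   place',ps,b[0].round(2),b[1].round(4))
E
```

```text
t 6.7 q [ 0.155 -0.597  2.583  0.83   0.536 -2.687] p [0.4273 0.2487 0.0716] z [ 0.581  0.473 -0.663] y [-0.628  0.778  0.005] op 0.0854 F [0.3 1.  0.2] g 0.0
tin side 452 [0.42275545 0.25821123 0.05287079] ((423.1380920410156, 259.7458801269531), (62.5223274230957, 55.49638748168945), 37.67780685424805)
-55 grasp [ 0.48  0.61  1.52 -0.16  1.95 -0.17] 0.0
   place 0 [-0.13 -0.14  2.29  0.2   0.4  -0.3 ] 0.0
   place 14 [-0.22 -0.13  2.28  0.57  0.5  -0.9 ] 0.0
-50 grasp [ 0.48  0.56  1.56 -0.15  1.88 -0.17] 0.0
   place 0 [-0.14 -0.15  2.33  0.32  0.29 -0.42] 0.0
   place 14 [-0.24 -0.14  2.32  0.78  0.44 -1.11] 0.0
-45 grasp [ 0.48  0.51  1.61 -0.14  1.8  -0.17] 0.0
   place 0 [-0.15 -0.16  2.37  0.61  0.18 -0.7 ] 0.0
   place 14 [-0.26 -0.14  2.36  1.05  0.41 -1.39] 0.0
-40 grasp [ 0.47  0.45  1.65 -0.13  1.72 -0.17] 0.0
   place 0 [-0.15 -0.15  2.41  1.38  0.12 -1.48] 0.0
   place 14 [-0.29 -0.14  2.39  1.37  0.41 -1.71] 0.0
-35 grasp [ 0.46  0.39  1.7  -0.12  1.65 -0.18] 0.0
   place 0 [-0.16 -0.13  2.43  2.28  0.17 -2.38] 0.0
   place 14 [-0.31 -0.11  2.42  1.66  0.45 -2.01] 0.0
-30 grasp [ 0.46  0.34  1.75 -0.11  1.57 -0.18] 0.0
   place 0 [-0.17 -0.1   2.46  2.62  0.29 -2.72] 0.0
   place 14 [-0.33 -0.08  2.44  1.91  0.52 -2.26] 0.0
```

View pics/t1.png

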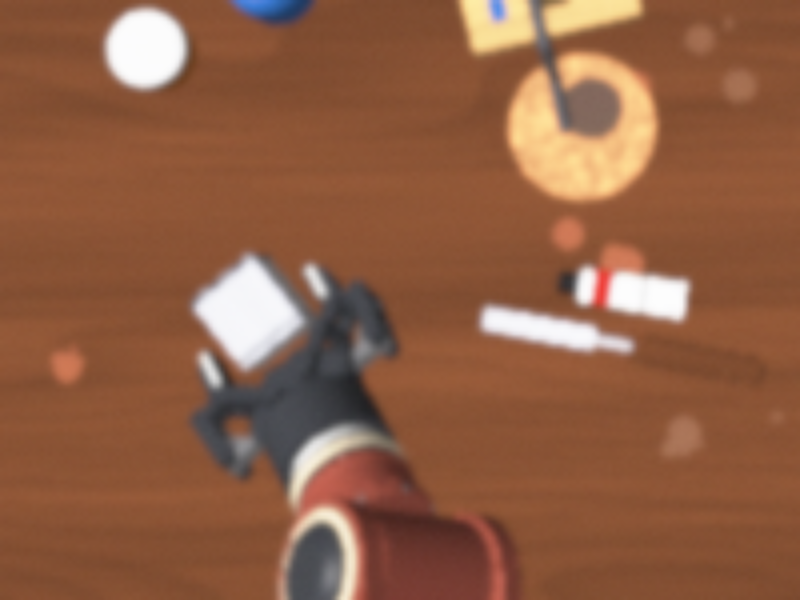

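The crop shows the tin on its side at (250,310), released, with both fingers beside it and clear of it.

```bash
sed -i "s/E('z',q\[5\]))/E('z',q[5]+np.pi\/2))/" h.py; python3 - <<'E'
from h import *
pose=now(); c=np.array([.423,.2597,.027])
print(ik(*pose,ctrl.get_obs()['q']))
M1=ori(38.2,-50); g=c+M1[:,2]*.016
w1=np.array([.41,.235,.16]); Mm=ori(38.2,30)
a=plan(*pose,w1,Mm,4); a=plan(*a,g-M1[:,2]*.10+[0,0,.02],M1,10)
M2=ori(38.2,-50,-1)
a2=(a[0],M2)
print('spin 180 about z; then'); a=plan(*a2,g-M1[:,2]*.05,M2,4); a=plan(*a,g,M2,4); print(ik(*a,[.47,.44,1.66,-.13,1.73,1.4]))
E
```

```text
t 6.75 q [ 0.154 -0.602  2.58   0.829  0.537 -2.685] p [0.4299 0.2486 0.0761] z [ 0.586  0.473 -0.658] y [-0.627  0.779  0.001] op 0.0853 F [1.9 0.2 2.5] g 0.0
(array([ 0.15437098, -0.60166678,  2.57991248,  0.82869891,  0.53667033,
       -2.68538409]), np.float64(3.4201330742500424e-05))
4 rows: rot [0.11, 4.72, 0.11] lin [-0.0095, 0.0005, -0.0197] |v| 0.022 mid [0.417 0.24  0.117] end [0.41  0.235 0.16 ]
10 rows: rot [0.0, 8.0, -0.0] lin [-0.0104, 0.0011, 0.0053] |v| 0.012 mid [0.45  0.274 0.147] end [0.4736 0.2995 0.101 ]
spin 180 about z; then
4 rows: rot [0.0, 0.0, 0.0] lin [0.0038, 0.0, 0.0157] |v| 0.016 mid [0.459 0.288 0.075] end [0.4435 0.2758 0.0489]
4 rows: rot [0.0, 0.0, 0.0] lin [0.0, -0.0, 0.0125] |v| 0.012 mid [0.428 0.264 0.033] end [0.4134 0.2521 0.0167]
(array([ 0.47753448,  0.55822999,  1.5688005 , -0.1515725 ,  1.87503744,
        1.40261148]), np.float64(3.282707439211663e-12))
```

>>> jog_arm(steps=[{"delta_rot": [0.11,4.7,0.1],"linear": [-0.0095,0.0005,-0.0197],"grip": 0.085},{"delta_rot": [0.11,4.7,0.1],"linear": [-0.0095,0.0005,-0.0197],"grip": 0.085},{"delta_rot": [0.11,4.7,0.1],"linear": [-0.0095,0.0005,-0.0197],"grip": 0.085},{"delta_rot": [0.11,4.7,0.1],"linear": [-0.0095,0.0005,-0.0197],"grip": 0.085}])

```text
t: 7.15
tool_pos: [0.4079, 0.2361, 0.1537]
tool_rot: [-0.866, 2.488, 0.239]
contact_force: [0.3, -0.3, -0.4]
opening: 0.0851
grip_force: 0.0
```

>>> jog_arm(steps=[{"delta_rot": [0,8,0],"linear": [-0.0104,0.001,0.0053],"grip": 0.085},{"delta_rot": [0,8,0],"linear": [-0.0104,0.001,0.0053],"grip": 0.085},{"delta_rot": [0,8,0],"linear": [-0.0104,0.001,0.0053],"grip": 0.085},{"delta_rot": [0,8,0],"linear": [-0.0104,0.001,0.0053],"grip": 0.085},{"delta_rot": [0,8,0],"linear": [-0.0104,0.001,0.0053],"grip": 0.085},{"delta_rot": [0,8,0],"linear": [-0.0104,0.001,0.0053],"grip": 0.085},{"delta_rot": [0,8,0],"linear": [-0.0104,0.001,0.0053],"grip": 0.085},{"delta_rot": [0,8,0],"linear": [-0.0104,0.001,0.0053],"grip": 0.085},{"delta_rot": [0,8,0],"linear": [-0.0104,0.001,0.0053],"grip": 0.085},{"delta_rot": [0,8,0],"linear": [-0.0104,0.001,0.0053],"grip": 0.085}])

```text
t: 8.15
tool_pos: [0.4735, 0.3018, 0.094]
tool_rot: [0.76, -2.165, 0.344]
contact_force: [-0.4, -0.2, -0.5]
opening: 0.0853
grip_force: 0.0
```

>>> jog_arm(steps=[{"delta_rot": [0,0,8.2],"linear": [0,0,0],"grip": 0.085},{"delta_rot": [0,0,8.2],"linear": [0,0,0],"grip": 0.085},{"delta_rot": [0,0,8.2],"linear": [0,0,0],"grip": 0.085},{"delta_rot": [0,0,8.2],"linear": [0,0,0],"grip": 0.085},{"delta_rot": [0,0,8.2],"linear": [0,0,0],"grip": 0.085},{"delta_rot": [0,0,8.2],"linear": [0,0,0],"grip": 0.085},{"delta_rot": [0,0,8.2],"linear": [0,0,0],"grip": 0.085},{"delta_rot": [0,0,8.2],"linear": [0,0,0],"grip": 0.085},{"delta_rot": [0,0,8.2],"linear": [0,0,0],"grip": 0.085},{"delta_rot": [0,0,8.2],"linear": [0,0,0],"grip": 0.085}])

```text
t: 9.15
tool_pos: [0.4725, 0.301, 0.0937]
tool_rot: [-0.938, -2.342, 1.01]
contact_force: [1.1, 0.1, -0.1]
opening: 0.0849
grip_force: 0.0
```

>>> jog_arm(steps=[{"delta_rot": [0,0,8.2],"linear": [0,0,0],"grip": 0.085},{"delta_rot": [0,0,8.2],"linear": [0,0,0],"grip": 0.085},{"delta_rot": [0,0,8.2],"linear": [0,0,0],"grip": 0.085},{"delta_rot": [0,0,8.2],"linear": [0,0,0],"grip": 0.085},{"delta_rot": [0,0,8.2],"linear": [0,0,0],"grip": 0.085},{"delta_rot": [0,0,8.2],"linear": [0,0,0],"grip": 0.085},{"delta_rot": [0,0,8.2],"linear": [0,0,0],"grip": 0.085},{"delta_rot": [0,0,8.2],"linear": [0,0,0],"grip": 0.085},{"delta_rot": [0,0,8.2],"linear": [0,0,0],"grip": 0.085},{"delta_rot": [0,0,8.2],"linear": [0,0,0],"grip": 0.085}])

```text
t: 10.15
tool_pos: [0.4725, 0.301, 0.0937]
tool_rot: [2.415, 1.24, -1.233]
contact_force: [-0.4, 0.5, -1.0]
opening: 0.0853
grip_force: 0.0
```

```bash
python3 - <<'E'
from h import *
pose=now(); c=np.array([.423,.2597,.027])
M2=ori(38.2,-50,-1); g=c+M2[:,2]*.018
a=plan(*pose,g-M2[:,2]*.05,M2,5); a=plan(*a,g,M2,4)
E
```

```text
t 10.15 q [ 0.498  0.595  1.359 -0.143  2.044  1.113] p [0.4725 0.301  0.0937] z [-0.6   -0.471 -0.647] y [ 0.735 -0.644 -0.213] op 0.0853 F [-0.4  0.5 -1. ] g 0.0
5 rows: rot [-0.0, -0.07, 3.24] lin [0.0018, 0.0007, 0.012] |v| 0.012 mid [0.46  0.291 0.075] end [0.4423 0.2749 0.0476]
4 rows: rot [0.0, 0.0, 0.0] lin [0.0, -0.0, 0.0125] |v| 0.012 mid [0.427 0.263 0.031] end [0.4122 0.2512 0.0154]
```

>>> jog_arm(steps=[{"delta_rot": [0,-0.07,8.1],"linear": [0,0,0],"grip": 0.085},{"delta_rot": [0,-0.07,8.1],"linear": [0,0,0],"grip": 0.085},{"delta_rot": [0,0,0],"linear": [0.0029,0,0.0198],"grip": 0.085},{"delta_rot": [0,0,0],"linear": [0.0029,0,0.0198],"grip": 0.085},{"delta_rot": [0,0,0],"linear": [0.0029,0,0.0198],"grip": 0.085}])

```text
t: 10.65
tool_pos: [0.441, 0.2762, 0.0483]
tool_rot: [2.48, 0.866, -1.152]
contact_force: [0.2, -0.8, -0.6]
opening: 0.0848
grip_force: 0.0
```

```bash
python3 - <<'E'
from h import *
pose=now(); c=np.array([.423,.2597,.027])
M2=ori(38.2,-50,-1); g=c+M2[:,2]*.018
a=plan(*pose,g,M2,5)
E
```

```text
t 10.65 q [ 0.489  0.576  1.475 -0.145  1.948  1.396] p [0.441  0.2762 0.0483] z [-0.6   -0.472 -0.646] y [ 0.621 -0.784 -0.005] op 0.0848 F [ 0.2 -0.8 -0.6] g 0.0
5 rows: rot [-0.01, -0.05, 0.06] lin [0.0001, 0.0004, 0.0101] |v| 0.01 mid [0.429 0.266 0.035] end [0.4122 0.2512 0.0154]
```

>>> jog_arm(steps=[{"delta_rot": [0,0,0],"linear": [0,0.0004,0.0101],"grip": 0.085},{"delta_rot": [0,0,0],"linear": [0,0.0004,0.0101],"grip": 0.085},{"delta_rot": [0,0,0],"linear": [0,0.0004,0.0101],"grip": 0.085},{"delta_rot": [0,0,0],"linear": [0,0.0004,0.0101],"grip": 0.085},{"delta_rot": [0,0,0],"linear": [0,0.0004,0.0101],"grip": 0.085},{"delta_rot": [0,0,0],"linear": [0,0,0],"grip": 0.05},{"delta_rot": [0,0,0],"linear": [0,0,0],"grip": 0.04},{"delta_rot": [0,0,0],"linear": [0,0,0],"grip": 0.04},{"delta_rot": [0,0,0],"linear": [0,0,0],"grip": 0.04},{"delta_rot": [0,0,0],"linear": [0,0,0],"grip": 0.04}])

```text
t: 11.65
tool_pos: [0.4133, 0.2509, 0.0179]
tool_rot: [2.48, 0.863, -1.149]
contact_force: [1.2, 0.7, 1.5]
opening: 0.0536
grip_force: 42.0
```

```bash
python3 - <<'E'
from h import *
pose=now(); c=np.array([.423,.2597,.027]); p,M0=pose
off=M0.T@(c-p); off[1]=0; print('off',off)
# true tin tilt unaffected: rotate exactly 90 about tool y, yaw to psi 8
hk=np.array([.558,.020,.031]); q0=ctrl.get_obs()['q']
up=c+[0,0,.05]
a=plan(p,M0,up-M0@off,M0,4)
psi=10; M2=ori(psi,40,-1)
mid=hk*.35+c*.65; mid[2]=.10; Mm=ori(28,-20,-1)
a=plan(*a,mid-Mm@off,Mm,6); a=plan(*a,hk+[-.0,0,.03]-M2@off,M2,14); a=plan(*a,hk-M2@off,M2,5)
for th in(0,20,30,40,45):
  M2=ori(psi,th,-1);r=ik(hk-M2@off,M2,[-.2,-.1,2.2,.5,.5,.5]);print(th,r[0].round(2),r[1].round(4))
E
```

```text
t 11.65 q [ 0.476  0.551  1.574 -0.153  1.871  1.399] p [0.4133 0.2509 0.0179] z [-0.599 -0.472 -0.647] y [ 0.62  -0.784 -0.001] op 0.0536 F [1.2 0.7 1.5] g 42.0
off [ 0.00154307  0.         -0.01588724]
4 rows: rot [0.0, 0.0, 0.0] lin [-0.0095, -0.0002, -0.0081] |v| 0.013 mid [0.413 0.251 0.043] end [0.4127 0.2516 0.0679]
6 rows: rot [0.98, 4.94, 1.44] lin [-0.002, 0.0158, -0.0021] |v| 0.016 mid [0.441 0.214 0.077] end [0.4642 0.1726 0.0856]
14 rows: rot [-0.23, 4.25, 1.33] lin [0.003, 0.0125, 0.0036] |v| 0.013 mid [0.516 0.099 0.06 ] end [0.5669 0.0216 0.0478]
5 rows: rot [0.0, 0.0, 0.0] lin [-0.0039, 0.0, 0.0046] |v| 0.006 mid [0.567 0.022 0.036] end [0.5669 0.0216 0.0178]
0 [-0.1   0.13  1.92  0.    1.09  1.3 ] 0.0
20 [-0.15 -0.05  2.14  0.17  0.73  1.14] 0.0
30 [-0.18 -0.11  2.24  0.34  0.54  0.96] 0.0
40 [-0.22 -0.15  2.33  0.71  0.39  0.6 ] 0.0
45 [-0.23 -0.15  2.37  1.01  0.34  0.29] 0.0
```

>>> jog_arm(steps=[{"delta_rot": [0,0,0],"linear": [-0.0095,0,-0.0081],"grip": 0.04},{"delta_rot": [0,0,0],"linear": [-0.0095,0,-0.0081],"grip": 0.04},{"delta_rot": [0,0,0],"linear": [-0.0095,0,-0.0081],"grip": 0.04},{"delta_rot": [0,0,0],"linear": [-0.0095,0,-0.0081],"grip": 0.04},{"delta_rot": [0.98,4.94,1.44],"linear": [-0.002,0.0158,-0.0021],"grip": 0.04},{"delta_rot": [0.98,4.94,1.44],"linear": [-0.002,0.0158,-0.0021],"grip": 0.04},{"delta_rot": [0.98,4.94,1.44],"linear": [-0.002,0.0158,-0.0021],"grip": 0.04},{"delta_rot": [0.98,4.94,1.44],"linear": [-0.002,0.0158,-0.0021],"grip": 0.04},{"delta_rot": [0.98,4.94,1.44],"linear": [-0.002,0.0158,-0.0021],"grip": 0.04},{"delta_rot": [0.98,4.94,1.44],"linear": [-0.002,0.0158,-0.0021],"grip": 0.04}])

```text
t: 12.65
tool_pos: [0.4649, 0.1708, 0.0868]
tool_rot: [2.926, 0.727, -0.509]
contact_force: [-0.8, 0.2, -1.1]
opening: 0.0533
grip_force: 42.0
```

>>> jog_arm(steps=[{"delta_rot": [-0.23,4.25,1.33],"linear": [0.003,0.0125,0.0036],"grip": 0.04},{"delta_rot": [-0.23,4.25,1.33],"linear": [0.003,0.0125,0.0036],"grip": 0.04},{"delta_rot": [-0.23,4.25,1.33],"linear": [0.003,0.0125,0.0036],"grip": 0.04},{"delta_rot": [-0.23,4.25,1.33],"linear": [0.003,0.0125,0.0036],"grip": 0.04},{"delta_rot": [-0.23,4.25,1.33],"linear": [0.003,0.0125,0.0036],"grip": 0.04},{"delta_rot": [-0.23,4.25,1.33],"linear": [0.003,0.0125,0.0036],"grip": 0.04},{"delta_rot": [-0.23,4.25,1.33],"linear": [0.003,0.0125,0.0036],"grip": 0.04}])

```text
t: 13.35
tool_pos: [0.5165, 0.0975, 0.0612]
tool_rot: [3.072, 0.518, 0.284]
contact_force: [-0.2, -0.8, -1.3]
opening: 0.0538
grip_force: 42.0
```

>>> jog_arm(steps=[{"delta_rot": [-0.23,4.25,1.33],"linear": [0.003,0.0125,0.0036],"grip": 0.04},{"delta_rot": [-0.23,4.25,1.33],"linear": [0.003,0.0125,0.0036],"grip": 0.04},{"delta_rot": [-0.23,4.25,1.33],"linear": [0.003,0.0125,0.0036],"grip": 0.04},{"delta_rot": [-0.23,4.25,1.33],"linear": [0.003,0.0125,0.0036],"grip": 0.04},{"delta_rot": [-0.23,4.25,1.33],"linear": [0.003,0.0125,0.0036],"grip": 0.04},{"delta_rot": [-0.23,4.25,1.33],"linear": [0.003,0.0125,0.0036],"grip": 0.04},{"delta_rot": [-0.23,4.25,1.33],"linear": [0.003,0.0125,0.0036],"grip": 0.04},{"delta_rot": [0,0,0],"linear": [0,0,0],"grip": 0.04}])

```text
t: 14.15
tool_pos: [0.565, 0.0199, 0.0465]
tool_rot: [-2.888, -0.248, -1.046]
contact_force: [-1.1, -0.1, -1.9]
opening: 0.0542
grip_force: 42.3
```

```bash
python3 - <<'E'
from h import *
p,M0=now(); off=np.array([.0015,0,-.0159]); print('centre',p+M0@off)
M2=ori(10,40,-1); hk=np.array([.558,.020,.0315])
plan(p,M0,hk-M2@off,M2,6)
E
```

```text
t 14.15 q [-0.221 -0.224  2.328  0.6    0.452  0.713] p [0.565  0.0199 0.0465] z [ 0.631  0.111 -0.768] y [ 0.171 -0.985 -0.002] op 0.0542 F [-1.1 -0.1 -1.9] g 42.3
centre [0.5561388  0.01829829 0.05967156]
6 rows: rot [0.0, 0.03, -0.03] lin [-0.0027, -0.0002, 0.0038] |v| 0.005 mid [0.566 0.021 0.032] end [0.5669 0.0216 0.0184]
```

>>> jog_arm(steps=[{"delta_rot": [0,0,0],"linear": [-0.0027,-0.0002,0.0038],"grip": 0.04},{"delta_rot": [0,0,0],"linear": [-0.0027,-0.0002,0.0038],"grip": 0.04},{"delta_rot": [0,0,0],"linear": [-0.0027,-0.0002,0.0038],"grip": 0.04},{"delta_rot": [0,0,0],"linear": [-0.0027,-0.0002,0.0038],"grip": 0.04},{"delta_rot": [0,0,0],"linear": [-0.0027,-0.0002,0.0038],"grip": 0.04},{"delta_rot": [0,0,0],"linear": [-0.0027,-0.0002,0.0038],"grip": 0.04},{"delta_rot": [0,0,0],"linear": [0,0,0],"grip": 0.04}])

```text
t: 14.85
tool_pos: [0.5682, 0.0224, 0.0189]
tool_rot: [-2.887, -0.251, -1.047]
contact_force: [-1.3, 0.3, -1.0]
opening: 0.0538
grip_force: 42.3
```

```bash
python3 - <<'E'
from h import *
p,M0=now(); off=np.array([.0015,0,-.0159]); print('centre',p+M0@off)
d=grab('top');P=pts('top',d[1]);m=(P[...,2]>.04)&(P[...,2]<.075)&(abs(P[...,0]-.56)<.05)&(abs(P[...,1]-.02)<.05)
d2=grab('scene'); 
u,v=proj('scene',[.55,.02,.1]); print(u,v); u=int(u);v=int(v)
cv2.imwrite('pics/t2.png',cv2.resize(d2[0][v-80:v+80,u-100:u+100,::-1],(800,640))[:600])
E
```

```text
t 14.85 q [-0.213 -0.145  2.323  0.693  0.389  0.613] p [0.5682 0.0224 0.0189] z [ 0.631  0.112 -0.768] y [ 0.173 -0.985 -0.001] op 0.0538 F [-1.3  0.3 -1. ] g 42.3
centre [0.55932509 0.02079689 0.03207648]
292.6888503308985 205.21960920473683
```

View pics/t2.png

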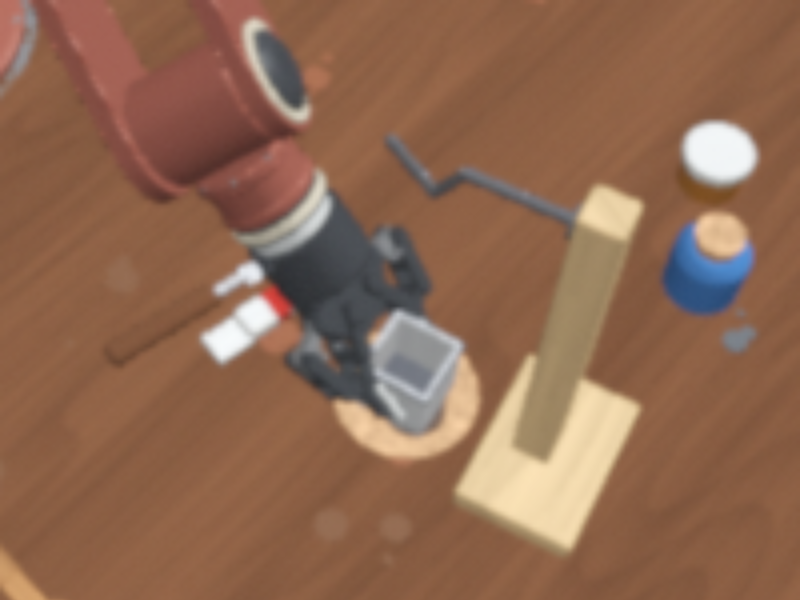

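The crop shows the tin mouth-up at (415,370), standing on the mat at (405,400), still held. The hook is well clear above. Next I release it and back off.

>>> jog_arm(steps=[{"delta_rot": [0,0,0],"linear": [-0.0006,0,0.0008],"grip": 0.04},{"delta_rot": [0,0,0],"linear": [0,0,0],"grip": 0.057},{"delta_rot": [0,0,0],"linear": [0,0,0],"grip": 0.065},{"delta_rot": [0,0,0],"linear": [0,0,0],"grip": 0.075},{"delta_rot": [0,0,0],"linear": [0,0,0],"grip": 0.08},{"delta_rot": [0,0,0],"linear": [0,0,0],"grip": 0.08},{"delta_rot": [0,0,0],"linear": [0,0,-0.015],"grip": 0.08},{"delta_rot": [0,0,0],"linear": [0,0,-0.02],"grip": 0.08},{"delta_rot": [0,0,0],"linear": [0,0,-0.025],"grip": 0.08},{"delta_rot": [0,0,0],"linear": [0,0,-0.025],"grip": 0.08}])

```text
t: 15.95
tool_pos: [0.5143, 0.0127, 0.0844]
tool_rot: [-2.887, -0.251, -1.048]
contact_force: [0.2, -0.4, 0.5]
opening: 0.08
grip_force: 0.0
```

```bash
cat > b.py <<'E'
from h import *
z=np.load('pics/top.npz');p=z['p']; hsv=cv2.cvtColor(p,cv2.COLOR_RGB2HSV).astype(int)
x0,x1,y0,y1=318,360,188,258
# colour seeds -> brush mask by brightness vs. table
b=p[...,0].astype(int)
m=np.zeros(b.shape,np.uint8); m[y0:y1,x0:x1]=((b[y0:y1,x0:x1]>165))*255
n,lab,st,_=cv2.connectedComponentsWithStats(m); k=1+np.argmax(st[1:,4]); v,u=np.nonzero(lab==k); print(st[k])
W=np.array([ray('top',a,c,.006) for a,c in zip(u,v)])[:,:2]
for lo in np.arange(W[:,0].min(),W[:,0].max(),.01):
    s=W[(W[:,0]>=lo)&(W[:,0]<lo+.01)]
    if len(s): print(round(lo+.005,3),s[:,1].min().round(4),s[:,1].max().round(4),s[:,1].mean().round(4))
print(W.min(0),W.max(0))
E
python3 - <<'E'
from h import *
now(); d=grab('top'); grab('scene')
P=pts('top',d[1]);m=(P[...,2]>.05)&(P[...,2]<.075)&(abs(P[...,0]-.56)<.05)&(abs(P[...,1]-.02)<.05)
q=P[m]; print('tin',m.sum(),np.median(q,0),cv2.minAreaRect((q[:,:2]*1000).astype(np.float32)))
Q=pts('scene',np.load('pics/scene.npz')['d']);m=(Q[...,2]>.056)&(Q[...,2]<.07)&(abs(Q[...,0]-.56)<.05)&(abs(Q[...,1]-.02)<.05)
q=Q[m]; print('tin',m.sum(),np.median(q,0),cv2.minAreaRect((q[:,:2]*1000).astype(np.float32)))
E
python3 b.py
```

```text
t 15.95 q [-0.276 -0.49   2.442  0.511  0.607  0.785] p [0.5143 0.0127 0.0844] z [ 0.632  0.111 -0.767] y [ 0.173 -0.985 -0.   ] op 0.08 F [ 0.2 -0.4  0.5] g 0.0
tin 116 [0.55933815 0.01877906 0.06101601] ((559.5263671875, 19.625890731811523), (55.9526481628418, 56.38905334472656), 9.66543197631836)
tin 128 [0.56186631 0.01994125 0.06132919] ((559.68310546875, 19.931259155273438), (56.434722900390625, 57.66425323486328), 9.34517765045166)
[319 194  26  62 689]
0.339 -0.2964 -0.2576 -0.2785
0.349 -0.2966 -0.2578 -0.2772
0.359 -0.297 -0.2463 -0.2764
0.369 -0.2973 -0.2258 -0.2619
0.379 -0.3006 -0.2258 -0.2642
0.389 -0.3006 -0.235 -0.2707
0.399 -0.2922 -0.2682 -0.2802
0.409 -0.2896 -0.2714 -0.2812
0.419 -0.2899 -0.2717 -0.2801
0.429 -0.2902 -0.272 -0.2811
0.439 -0.2905 -0.2723 -0.2814
0.449 -0.2938 -0.2727 -0.2832
0.459 -0.2941 -0.2729 -0.2835
0.469 -0.2945 -0.2732 -0.2845
0.479 -0.2977 -0.2737 -0.2856
0.489 -0.304 -0.268 -0.2864
0.499 -0.3044 -0.2681 -0.2862
0.509 -0.3016 -0.2684 -0.2859
0.519 -0.2958 -0.2777 -0.2867
[ 0.33378226 -0.30442229] [ 0.51567679 -0.22575126]
```

```bash
python3 - <<'E'
from h import *
q=ctrl.get_obs()['q']
gb=np.array([.403,-.2805,.006])
for al in(-35,-25,-20):
  for s in(1,-1):
    M=ori(-3.5,al,s); tcp=gb.copy(); tcp[2]=.003+.011*np.sin(np.radians(-al))
    a=ik(tcp,M,[-.75,.3,1.8,0,1.5,-1.57*s+(-.2)]); print(al,s,a[0].round(2),a[1].round(4))
    off=M.T@(gb-tcp)
    for ps in(5,14,20):
      prev=a[0]
      for k in np.linspace(0,1,21):
        Mk=ori(-3.5+(ps+3.5)*k,al+90*k,s); c=gb+(np.array([.558,.020,.174])-gb)*k+[0,0,.1*np.sin(np.pi*k)]
        r=ik(c-Mk@off,Mk,prev); prev=r[0]
      print('   ',ps,prev.round(2),r[1].round(4))
E
```

```text
-35 1 [-0.59  0.37  1.74 -0.3   1.57 -2.02] 0.0
    5 [-0.23 -0.61  2.45  0.63  0.45 -2.34] 0.0
    14 [-0.33 -0.58  2.43  0.89  0.61 -2.72] 0.0
    20 [-0.39 -0.54  2.41  0.98  0.73 -2.89] 0.0
-35 -1 [-0.59  0.37  1.74 -0.3   1.57  1.12] 0.0
    5 [-0.23 -0.61  2.45  0.63  0.45  0.8 ] 0.0
    14 [-0.33 -0.58  2.43  0.89  0.61  0.42] 0.0
    20 [-0.39 -0.54  2.41  0.98  0.73  0.25] 0.0
-25 1 [-0.63  0.26  1.83 -0.23  1.42 -2.06] 0.0
    5 [-0.25 -0.62  2.53  1.2   0.33 -2.9 ] 0.0
    14 [-0.37 -0.58  2.51  1.31  0.57 -3.13] 0.0
    20 [-0.42 -0.55  2.47  1.26  0.71 -3.14] 0.0247
-25 -1 [-0.63  0.26  1.83 -0.23  1.42  1.08] 0.0
    5 [-0.25 -0.62  2.53  1.2   0.33  0.24] 0.0
    14 [-0.37 -0.58  2.51  1.31  0.57  0.01] 0.0
    20 [-0.44 -0.53  2.48  1.33  0.72 -0.09] 0.0
-20 1 [-0.65  0.21  1.88 -0.2   1.35 -2.09] 0.0
    5 [-0.26 -0.64  2.56  1.45  0.32 -3.14] 0.0228
    14 [-0.37 -0.62  2.53  1.36  0.56 -3.14] 0.0484
    20 [-0.42 -0.6   2.5   1.31  0.7  -3.14] 0.074
-20 -1 [-0.65  0.21  1.88 -0.2   1.35  1.05] 0.0
    5 [-0.26 -0.6   2.56  1.62  0.33 -0.18] 0.0
    14 [-0.39 -0.56  2.54  1.55  0.59 -0.22] 0.0
    20 [-0.46 -0.5   2.5   1.52  0.75 -0.27] 0.0
```

```bash
python3 - <<'E'
from h import *
pose=now()
M=ori(-3.5,-30,-1); t=np.array([.403,-.2805,.0085])
w=pose[0]-pose[1][:,2]*.05+[0,0,.06]
a=plan(*pose,w,ori(5,20,-1),4); a=plan(*a,t-M[:,2]*.08+[0,0,.03],M,10); a=plan(*a,t-M[:,2]*.03,M,4);
E
```

```text
t 16.05 q [-0.276 -0.495  2.44   0.513  0.605  0.784] p [0.5162 0.0119 0.0879] z [ 0.638  0.109 -0.762] y [ 0.172 -0.985  0.003] op 0.0802 F [ 0.8 -0.4  0. ] g 0.0
4 rows: rot [-0.58, -5.08, 1.09] lin [0.0065, 0.0002, -0.0251] |v| 0.026 mid [0.496 0.008 0.136] end [0.4843 0.0065 0.186 ]
10 rows: rot [0.08, -4.99, 0.87] lin [-0.0045, 0.029, 0.008] |v| 0.03 mid [ 0.477 -0.139  0.142] end [ 0.4429 -0.2829  0.1078]
4 rows: rot [0.0, 0.0, 0.0] lin [0.0038, 0.0, 0.019] |v| 0.019 mid [ 0.43  -0.282  0.071] end [ 0.418  -0.2814  0.0345]
```

>>> jog_arm(steps=[{"delta_rot": [-0.58,-5.08,1.09],"linear": [0.0065,0,-0.0251],"grip": 0.08},{"delta_rot": [-0.58,-5.08,1.09],"linear": [0.0065,0,-0.0251],"grip": 0.08},{"delta_rot": [-0.58,-5.08,1.09],"linear": [0.0065,0,-0.0251],"grip": 0.06},{"delta_rot": [-0.58,-5.08,1.09],"linear": [0.0065,0,-0.0251],"grip": 0.05}])

```text
t: 16.45
tool_pos: [0.4837, 0.0078, 0.1827]
tool_rot: [-3.077, -0.133, -0.526]
contact_force: [0.8, -0.5, -0.5]
opening: 0.0531
grip_force: 0.0
```

>>> jog_arm(steps=[{"delta_rot": [0.08,-4.99,0.87],"linear": [-0.0045,0.029,0.008],"grip": 0.05},{"delta_rot": [0.08,-4.99,0.87],"linear": [-0.0045,0.029,0.008],"grip": 0.05},{"delta_rot": [0.08,-4.99,0.87],"linear": [-0.0045,0.029,0.008],"grip": 0.05},{"delta_rot": [0.08,-4.99,0.87],"linear": [-0.0045,0.029,0.008],"grip": 0.05},{"delta_rot": [0.08,-4.99,0.87],"linear": [-0.0045,0.029,0.008],"grip": 0.05},{"delta_rot": [0.08,-4.99,0.87],"linear": [-0.0045,0.029,0.008],"grip": 0.05},{"delta_rot": [0.08,-4.99,0.87],"linear": [-0.0045,0.029,0.008],"grip": 0.05},{"delta_rot": [0.08,-4.99,0.87],"linear": [-0.0045,0.029,0.008],"grip": 0.05},{"delta_rot": [0.08,-4.99,0.87],"linear": [-0.0045,0.029,0.008],"grip": 0.05},{"delta_rot": [0.08,-4.99,0.87],"linear": [-0.0045,0.029,0.008],"grip": 0.05}])

```text
t: 17.45
tool_pos: [0.4429, -0.2821, 0.1011]
tool_rot: [-3.01, 0.088, 0.824]
contact_force: [-0.3, 0.2, -0.4]
opening: 0.0496
grip_force: 0.0
```

>>> jog_arm(steps=[{"delta_rot": [0,0,0],"linear": [0.0038,0,0.019],"grip": 0.05},{"delta_rot": [0,0,0],"linear": [0.0038,0,0.019],"grip": 0.05},{"delta_rot": [0,0,0],"linear": [0.0038,0,0.019],"grip": 0.05},{"delta_rot": [0,0,0],"linear": [0,0,0],"grip": 0.05}])

```text
t: 17.85
tool_pos: [0.4215, -0.2782, 0.0439]
tool_rot: [-3.006, 0.087, 0.826]
contact_force: [-0.6, 0.5, -0.5]
opening: 0.0499
grip_force: 0.0
```

```bash
python3 - <<'E'
from h import *
pose=now()
M=ori(-3.5,-30,-1); t=np.array([.403,-.2805,.0085])
plan(*pose,t,M,6)
E
```

```text
t 17.85 q [-0.59   0.305  1.734 -0.256  1.58   1.098] p [ 0.4215 -0.2782  0.0439] z [-0.51   0.037 -0.859] y [-0.06  -0.998 -0.008] op 0.0499 F [-0.6  0.5 -0.5] g 0.0
6 rows: rot [-0.06, 0.12, 0.05] lin [0.0004, 0.0006, 0.0066] |v| 0.007 mid [ 0.412 -0.279  0.026] end [ 0.403  -0.2805  0.0085]
```

>>> jog_arm(steps=[{"delta_rot": [-0.06,0.12,0.05],"linear": [0.0004,0.0006,0.0066],"grip": 0.05},{"delta_rot": [-0.06,0.12,0.05],"linear": [0.0004,0.0006,0.0066],"grip": 0.05},{"delta_rot": [-0.06,0.12,0.05],"linear": [0.0004,0.0006,0.0066],"grip": 0.05},{"delta_rot": [-0.06,0.12,0.05],"linear": [0.0004,0.0006,0.0066],"grip": 0.05},{"delta_rot": [-0.06,0.12,0.05],"linear": [0.0004,0.0006,0.0066],"grip": 0.05},{"delta_rot": [-0.06,0.12,0.05],"linear": [0.0004,0.0006,0.0066],"grip": 0.05},{"delta_rot": [0,0,0],"linear": [0,0,0],"grip": 0.05}])

```text
t: 18.55
tool_pos: [0.4048, -0.282, 0.012]
tool_rot: [-3.024, 0.095, 0.803]
contact_force: [-0.4, 0.9, -0.0]
opening: 0.0499
grip_force: 0.0
```

>>> jog_arm(newtons=50, steps=[{"delta_rot": [0,0,0],"linear": [0,0,0.002],"grip": 0.05},{"delta_rot": [0,0,0],"linear": [0,0,0.002],"grip": 0.05},{"delta_rot": [0,0,0],"linear": [0,0,0],"grip": 0.03},{"delta_rot": [0,0,0],"linear": [0,0,0],"grip": 0.02},{"delta_rot": [0,0,0],"linear": [0,0,0],"grip": 0.01},{"delta_rot": [0,0,0],"linear": [0,0,0],"grip": 0.01},{"delta_rot": [0,0,0],"linear": [0,0,0],"grip": 0.01},{"delta_rot": [0,0,0],"linear": [0,0,0],"grip": 0.01}])

```text
t: 19.35
tool_pos: [0.4043, -0.2826, 0.0099]
tool_rot: [-3.026, 0.095, 0.8]
contact_force: [1.1, -0.8, 2.7]
opening: 0.0176
grip_force: 49.1
```

```bash
cat > hang.py <<'E'
from h import *
# brush frame in tool at grasp; eye expressed in tool coords
p,M0=now()
eye=np.array([.4958,-.2863,.006]); org=np.array([.418,-.2815,.006])
bx=(org-eye)/np.linalg.norm(org-eye); bz=np.array([0,0,1.]); B=np.stack([bx,np.cross(bz,bx),bz],1)
np.savez('grasp.npz',e=M0.T@(eye-p),B=M0.T@B); print('eye in tool',M0.T@(eye-p), 'op')
E
python3 hang.py; cat >> h.py <<'E'
def brush(eye,th,psi=14.):  # th: brush lean; 0 vertical, + bristles towards robot. -> tool pose
    g=np.load('grasp.npz'); a,b=np.radians([psi,th]); h=np.array([np.cos(a),np.sin(a),0]);k=np.array([0,0,1.])
    bx=-np.cos(b)*k-np.sin(b)*h; bz=-np.cos(b)*h+np.sin(b)*k
    M=np.stack([bx,np.cross(bz,bx),bz],1)@g['B'].T; return np.array(eye)-M@g['e'],M
def S(x,z,y=0): # stand coords (x to post) -> world
    h=np.array([.558,.020,0]); a=np.radians(14.); return h+[x*np.cos(a)-y*np.sin(a),x*np.sin(a)+y*np.cos(a),z]
E
python3 - <<'E'
from h import *
q=ctrl.get_obs()['q']
for x,z,th in((-60,325,35),(-60,315,25),(-50,312,25),(-30,292,20),(-10,272,10),(0,259,0)):
    T=brush(S(x/1000,z/1000),th); r=ik(*T,[-.4,-.6,2.4,.9,.6,.4]); print(x,z,th,T[0].round(3),T[1][:,2].round(2),r[0].round(2),r[1].round(4))
E
```

```text
t 19.35 q [-0.612  0.315  1.785 -0.267  1.493  1.104] p [ 0.4043 -0.2826  0.0099] z [-0.494  0.025 -0.869] y [-0.061 -0.998  0.006] op 0.0176 F [ 1.1 -0.8  2.7] g 49.1
eye in tool [ 0.08153437 -0.00192377 -0.04190369] op
-60 325 35 [ 0.446 -0.01   0.252] [ 0.42  0.1  -0.9 ] [-0.34 -0.76  2.24  0.24  1.28  0.97] 0.0
-60 315 25 [ 0.459 -0.007  0.234] [ 0.56  0.13 -0.82] [-0.39 -0.84  2.36  0.38  1.14  0.86] 0.0
-50 312 25 [ 0.469 -0.004  0.231] [ 0.56  0.13 -0.82] [-0.37 -0.8   2.34  0.38  1.11  0.87] 0.0
-30 292 20 [0.495 0.002 0.207] [ 0.63  0.15 -0.76] [-0.36 -0.75  2.38  0.46  0.95  0.81] 0.0
-10 272 10 [0.53  0.011 0.182] [ 0.75  0.18 -0.64] [-0.36 -0.67  2.44  0.71  0.72  0.59] 0.0
0 259 0 [0.555 0.017 0.167] [ 0.84  0.21 -0.49] [-0.36 -0.58  2.48  1.13  0.57  0.19] 0.0
```

```bash
python3 - <<'E'
from h import *
pose=now()
a=plan(*pose,pose[0]+[0,0,.06],pose[1],4)
T=brush(S(-.09,.335),50); Tm=brush(np.array([.50,-.20,.22]),65,5.)
a=plan(*a,*Tm,8); T=brush(S(-.075,.33),30); a=plan(*a,*T,12)
E
```

```text
t 19.35 q [-0.612  0.315  1.785 -0.267  1.493  1.104] p [ 0.4043 -0.2826  0.0099] z [-0.494  0.025 -0.869] y [-0.061 -0.998  0.006] op 0.0176 F [ 1.1 -0.8  2.7] g 49.1
4 rows: rot [0.0, 0.0, 0.0] lin [-0.0074, 0.0001, -0.013] |v| 0.015 mid [ 0.404 -0.283  0.04 ] end [ 0.4043 -0.2826  0.0699]
8 rows: rot [-0.31, 3.13, -1.01] lin [-0.0032, -0.0092, -0.0142] |v| 0.017 mid [ 0.418 -0.246  0.127] end [ 0.4158 -0.2093  0.1848]
12 rows: rot [0.18, 2.91, -0.73] lin [0.0055, -0.016, -0.0047] |v| 0.018 mid [ 0.436 -0.11   0.215] end [ 0.438  -0.0119  0.2526]
```

>>> jog_arm(steps=[{"delta_rot": [0,0,0],"linear": [-0.0074,0,-0.013],"grip": 0.01},{"delta_rot": [0,0,0],"linear": [-0.0074,0,-0.013],"grip": 0.01},{"delta_rot": [0,0,0],"linear": [-0.0074,0,-0.013],"grip": 0.01},{"delta_rot": [0,0,0],"linear": [-0.0074,0,-0.013],"grip": 0.01}])

```text
t: 19.75
tool_pos: [0.4041, -0.2823, 0.0712]
tool_rot: [-3.026, 0.095, 0.8]
contact_force: [-0.8, -0.4, -0.8]
opening: 0.0175
grip_force: 48.8
```

>>> jog_arm(steps=[{"delta_rot": [-0.31,3.13,-1.01],"linear": [-0.0032,-0.0092,-0.0142],"grip": 0.01},{"delta_rot": [-0.31,3.13,-1.01],"linear": [-0.0032,-0.0092,-0.0142],"grip": 0.01},{"delta_rot": [-0.31,3.13,-1.01],"linear": [-0.0032,-0.0092,-0.0142],"grip": 0.01},{"delta_rot": [-0.31,3.13,-1.01],"linear": [-0.0032,-0.0092,-0.0142],"grip": 0.01},{"delta_rot": [-0.31,3.13,-1.01],"linear": [-0.0032,-0.0092,-0.0142],"grip": 0.01},{"delta_rot": [-0.31,3.13,-1.01],"linear": [-0.0032,-0.0092,-0.0142],"grip": 0.01},{"delta_rot": [-0.31,3.13,-1.01],"linear": [-0.0032,-0.0092,-0.0142],"grip": 0.01},{"delta_rot": [-0.31,3.13,-1.01],"linear": [-0.0032,-0.0092,-0.0142],"grip": 0.01}])

```text
t: 20.55
tool_pos: [0.4156, -0.2087, 0.186]
tool_rot: [3.127, 0.135, -0.121]
contact_force: [0.1, 0.7, -1.7]
opening: 0.0175
grip_force: 48.8
```

>>> jog_arm(steps=[{"delta_rot": [0.18,2.91,-0.73],"linear": [0.0055,-0.016,-0.0047],"grip": 0.01},{"delta_rot": [0.18,2.91,-0.73],"linear": [0.0055,-0.016,-0.0047],"grip": 0.01},{"delta_rot": [0.18,2.91,-0.73],"linear": [0.0055,-0.016,-0.0047],"grip": 0.01},{"delta_rot": [0.18,2.91,-0.73],"linear": [0.0055,-0.016,-0.0047],"grip": 0.01},{"delta_rot": [0.18,2.91,-0.73],"linear": [0.0055,-0.016,-0.0047],"grip": 0.01},{"delta_rot": [0.18,2.91,-0.73],"linear": [0.0055,-0.016,-0.0047],"grip": 0.01},{"delta_rot": [0.18,2.91,-0.73],"linear": [0.0055,-0.016,-0.0047],"grip": 0.01},{"delta_rot": [0.18,2.91,-0.73],"linear": [0.0055,-0.016,-0.0047],"grip": 0.01}])

```text
t: 21.35
tool_pos: [0.4383, -0.0766, 0.2272]
tool_rot: [-3.05, -0.289, -0.504]
contact_force: [-0.1, -0.4, -0.6]
opening: 0.0176
grip_force: 48.9
```

```bash
python3 - <<'E'
from h import *
pose=now(); g=np.load('grasp.npz')
e=pose[0]+pose[1]@g['e'];Bw=pose[1]@g['B']; print('eye',e,'bx',Bw[:,0].round(2),'bz',Bw[:,2].round(2))
ims=[]
for n in('scene','top'):
    d=grab(n); u,v=map(int,proj(n,e)); ims.append(cv2.resize(d[0][v-65:v+65,u-65:u+65,::-1],(400,400))); print(n,u,v,proj(n,e))
cv2.imwrite('pics/t3.png',np.hstack(ims))
a=plan(*pose,*brush(S(-.075,.33),30),6)
E
```

```text
t 21.35 q [-0.472 -0.644  2.201  0.21   1.331  0.887] p [ 0.4383 -0.0766  0.2272] z [ 0.316  0.067 -0.947] y [ 0.189 -0.982 -0.006] op 0.0176 F [-0.1 -0.4 -0.6] g 48.9
eye [ 0.50057751 -0.0631308   0.29321717] bx [-0.65 -0.12 -0.75] bz [-0.73 -0.15  0.66]
scene 259 174 [259.35581107 174.60875237]
top 264 192 [264.70556098 192.86172466]
6 rows: rot [0.11, 1.93, -0.47] lin [0.0037, -0.0106, -0.003] |v| 0.012 mid [ 0.439 -0.044  0.24 ] end [ 0.438  -0.0119  0.2526]
```

View pics/t3.png

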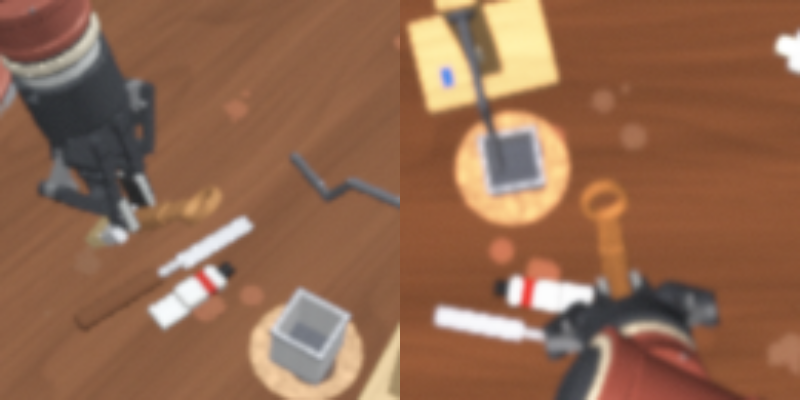

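The left half (scene) shows the ring at (205,203), the right half (top) at (604,201). The predicted eye is the centre of each half, so the match is within about 1.5 source pixels. The hook tip is at (295,157) in the scene half, and the tin is upright on the mat.

>>> jog_arm(steps=[{"delta_rot": [0.11,1.93,-0.47],"linear": [0.0037,-0.0106,-0.003],"grip": 0.01},{"delta_rot": [0.11,1.93,-0.47],"linear": [0.0037,-0.0106,-0.003],"grip": 0.01},{"delta_rot": [0.11,1.93,-0.47],"linear": [0.0037,-0.0106,-0.003],"grip": 0.01},{"delta_rot": [0.11,1.93,-0.47],"linear": [0.0037,-0.0106,-0.003],"grip": 0.01},{"delta_rot": [0.11,1.93,-0.47],"linear": [0.0037,-0.0106,-0.003],"grip": 0.01},{"delta_rot": [0.11,1.93,-0.47],"linear": [0.0037,-0.0106,-0.003],"grip": 0.01},{"delta_rot": [0,0,0],"linear": [0,0,0],"grip": 0.01}])

```text
t: 22.15
tool_pos: [0.438, -0.0124, 0.2521]
tool_rot: [-2.956, -0.356, -0.8]
contact_force: [0.3, -0.2, -0.6]
opening: 0.0177
grip_force: 49.0
```

```bash
cat > see.py <<'E'
from h import *
pose=now(); g=np.load('grasp.npz')
e=pose[0]+pose[1]@g['e'];Bw=pose[1]@g['B']; tip=S(-.032,.297); low=S(0,.265); print('eye',e,'tip',tip)
ims=[]
for n in('scene','top'):
    d=grab(n); c=proj(n,(e+tip)/2).astype(int); im=cv2.resize(d[0][c[1]-30:c[1]+30,c[0]-30:c[0]+30,::-1],(400,400),interpolation=cv2.INTER_CUBIC)
    for X,col in((e,(255,0,0)),(tip,(0,0,255)),(low,(0,255,0))):
        u=(proj(n,X)-c+30.5)*400/60; cv2.circle(im,tuple(int(k) for k in u),4,col,1)
    ims.append(im)
    P=pts(n,d[1])-e; # ring points near predicted eye by depth
    bl=P@Bw; hs=cv2.cvtColor(d[0],cv2.COLOR_RGB2HSV)
    m=(np.hypot(bl[...,0],bl[...,1])<.028)&(abs(bl[...,2])<.012)&(bl[...,0]<.014)
    q=bl[m]
    print(n,m.sum(),'ring box in brush frame x',q[:,0].min().round(4),q[:,0].max().round(4),'y',q[:,1].min().round(4),q[:,1].max().round(4),'z med',np.median(q[:,2]).round(4))
cv2.imwrite('pics/%s.png'%__import__('sys').argv[1],np.hstack(ims))
E
python3 see.py t4
```

```text
t 22.15 q [-0.394 -0.856  2.31   0.315  1.261  0.905] p [ 0.438  -0.0124  0.2521] z [ 0.491  0.116 -0.864] y [ 0.237 -0.972  0.004] op 0.0177 F [ 0.3 -0.2 -0.6] g 49.0
eye [0.48531995 0.00140055 0.32941355] tip [0.52695054 0.0122585  0.297     ]
scene 76 ring box in brush frame x -0.0196 0.0131 y -0.0137 0.0212 z med 0.0019
top 124 ring box in brush frame x -0.0202 0.0132 y -0.0138 0.0211 z med 0.002
```

View pics/t4.png

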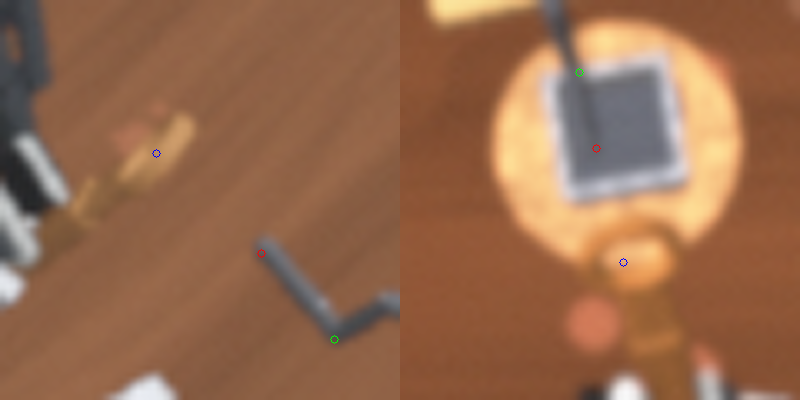

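The ring is seen at (160,150) in the scene half and (632,262) in the top half. Its depth points put the eye about 3.5 mm along brush +y from the prediction, so I'll correct for that. The hook tip and low point match their predictions.

```bash
python3 - <<'E'
from h import *
g=np.load('grasp.npz'); np.savez('grasp.npz',B=g['B'],e=g['e']+g['B']@np.array([-.0015,.0034,0]))
a=now()
for x,z,th,n in((-56,321,30,4),(-30,295,24,6),(-14,278,12,5),(0,262,2,6)):
    a=plan(*a,*brush(S(x/1000,z/1000),th),n); print(ik(*a,[-.36,-.7,2.4,.5,.8,.6])[1].round(4))
E
```

```text
t 22.25 q [-0.395 -0.853  2.309  0.315  1.26   0.905] p [ 0.4382 -0.013   0.2518] z [ 0.49   0.115 -0.864] y [ 0.236 -0.972  0.004] op 0.0173 F [ 0.3 -0.7 -0.7] g 49.0
4 rows: rot [0.02, 0.04, -0.02] lin [0.0028, -0.0012, 0.0043] |v| 0.005 mid [ 0.447 -0.009  0.247] end [ 0.4549 -0.0042  0.2423]
0.0
6 rows: rot [0.0, 1.0, 0.01] lin [0.002, -0.0, 0.0074] |v| 0.008 mid [ 0.471 -0.     0.226] end [0.4884 0.0041 0.2115]
0.0
5 rows: rot [0.01, 2.4, 0.01] lin [0.002, -0.0, 0.0081] |v| 0.008 mid [0.501 0.007 0.201] end [0.5216 0.0124 0.1877]
0.0
6 rows: rot [0.0, 1.67, 0.01] lin [0.0006, -0.0, 0.0059] |v| 0.006 mid [0.536 0.016 0.178] end [0.5507 0.0197 0.1691]
0.0
```

>>> jog_arm(steps=[{"delta_rot": [0.02,0.04,-0.02],"linear": [0.0028,-0.0012,0.0043],"grip": 0.01},{"delta_rot": [0.02,0.04,-0.02],"linear": [0.0028,-0.0012,0.0043],"grip": 0.01},{"delta_rot": [0.02,0.04,-0.02],"linear": [0.0028,-0.0012,0.0043],"grip": 0.01},{"delta_rot": [0.02,0.04,-0.02],"linear": [0.0028,-0.0012,0.0043],"grip": 0.01},{"delta_rot": [0,0,0],"linear": [0,0,0],"grip": 0.01}])

```text
t: 22.75
tool_pos: [0.4552, -0.0031, 0.2415]
tool_rot: [-2.952, -0.358, -0.801]
contact_force: [-1.1, 0.8, -1.2]
opening: 0.0176
grip_force: 49.0
```

```bash
python3 see.py t5; python3 - <<'E'
from h import *
a=now(); print('want',brush(S(-.056,.321),30)[0])
for x,z,th,n in((-30,295,24,6),(-14,278,12,5),(0,262,2,6)):
    a=plan(*a,*brush(S(x/1000,z/1000),th),n)
E
```

```text
t 22.75 q [-0.348 -0.792  2.296  0.305  1.2    0.934] p [ 0.4552 -0.0031  0.2415] z [ 0.491  0.119 -0.863] y [ 0.239 -0.971  0.001] op 0.0176 F [-1.1  0.8 -1.2] g 49.0
eye [0.50406312 0.00746728 0.32010261] tip [0.52695054 0.0122585  0.297     ]
scene 78 ring box in brush frame x -0.0183 0.0131 y -0.0161 0.017 z med 0.0017
top 122 ring box in brush frame x -0.0199 0.0139 y -0.017 0.0176 z med 0.0024
t 22.85 q [-0.349 -0.794  2.296  0.305  1.201  0.934] p [ 0.4551 -0.0034  0.2421] z [ 0.492  0.119 -0.863] y [ 0.238 -0.971  0.002] op 0.0176 F [ 0.9 -0.7  0.1] g 49.0
want [ 0.45489828 -0.00420505  0.24231572]
6 rows: rot [-0.01, 1.0, 0.01] lin [0.002, 0.0001, 0.0074] |v| 0.008 mid [0.471 0.    0.226] end [0.4884 0.0041 0.2115]
5 rows: rot [0.01, 2.4, 0.01] lin [0.002, -0.0, 0.0081] |v| 0.008 mid [0.501 0.007 0.201] end [0.5216 0.0124 0.1877]
6 rows: rot [0.0, 1.67, 0.01] lin [0.0006, -0.0, 0.0059] |v| 0.006 mid [0.536 0.016 0.178] end [0.5507 0.0197 0.1691]
```

View pics/t5.png

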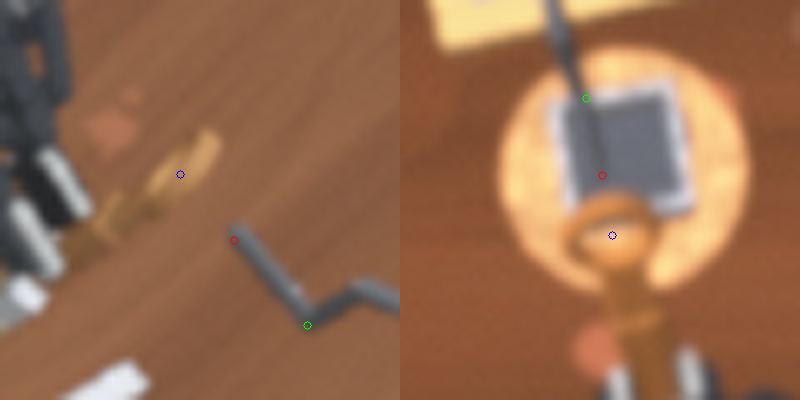

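The ring is now centred on the prediction, at (185,168) in the scene half and (612,238) in the top half. It lies in line with the hook tip, so I thread it on.

>>> jog_arm(steps=[{"delta_rot": [0,1.0,0],"linear": [0.002,0.0001,0.0074],"grip": 0.01},{"delta_rot": [0,1.0,0],"linear": [0.002,0.0001,0.0074],"grip": 0.01},{"delta_rot": [0,1.0,0],"linear": [0.002,0.0001,0.0074],"grip": 0.01},{"delta_rot": [0,1.0,0],"linear": [0.002,0.0001,0.0074],"grip": 0.01},{"delta_rot": [0,1.0,0],"linear": [0.002,0.0001,0.0074],"grip": 0.01},{"delta_rot": [0,1.0,0],"linear": [0.002,0.0001,0.0074],"grip": 0.01},{"delta_rot": [0,0,0],"linear": [0,0,0],"grip": 0.01}])

```text
t: 23.55
tool_pos: [0.4879, 0.004, 0.2104]
tool_rot: [-2.896, -0.35, -0.95]
contact_force: [-0.5, -0.1, -1.6]
opening: 0.0178
grip_force: 49.0
```

```bash
python3 see.py t6; python3 - <<'E'
from h import *
a=now(); print('want',brush(S(-.030,.295),24)[0])
for x,z,th,n in((-14,278,12,5),(0,262,2,6)):
    a=plan(*a,*brush(S(x/1000,z/1000),th),n)
E
```

```text
t 23.55 q [-0.334 -0.733  2.343  0.388  1.014  0.877] p [0.4879 0.004  0.2104] z [ 0.576  0.14  -0.806] y [ 0.238 -0.971  0.001] op 0.0178 F [-0.5 -0.1 -1.6] g 49.0
eye [0.52858704 0.01255294 0.29380458] tip [0.52695054 0.0122585  0.297     ]
scene 76 ring box in brush frame x -0.0208 0.0126 y -0.0159 0.0173 z med 0.0014
top 119 ring box in brush frame x -0.0199 0.0137 y -0.0179 0.0173 z med 0.0028
t 23.65 q [-0.334 -0.734  2.341  0.388  1.014  0.877] p [0.4883 0.0038 0.2118] z [ 0.577  0.139 -0.805] y [ 0.238 -0.971  0.002] op 0.0174 F [ 0.5  0.  -1.5] g 49.0
want [0.48837162 0.00414079 0.21153133]
5 rows: rot [-0.0, 2.4, 0.02] lin [0.002, -0.0001, 0.0082] |v| 0.008 mid [0.501 0.007 0.201] end [0.5216 0.0124 0.1877]
6 rows: rot [0.0, 1.67, 0.01] lin [0.0006, -0.0, 0.0059] |v| 0.006 mid [0.536 0.016 0.178] end [0.5507 0.0197 0.1691]
```

View pics/t6.png

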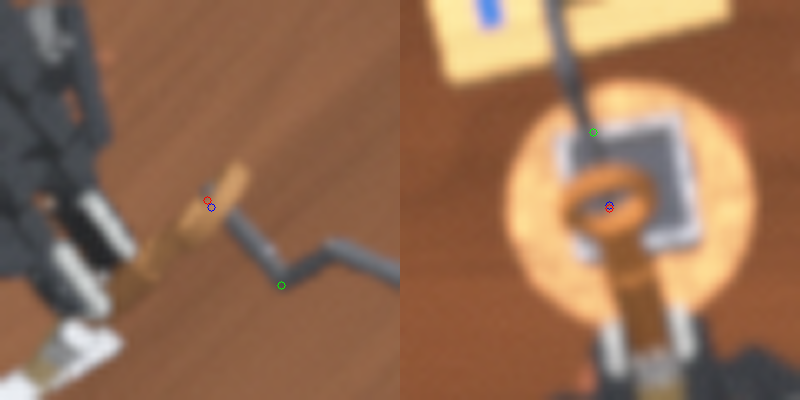

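The wire tip now shows through the ring at (208,188) in the scene half and (600,205) in the top half, with no contact force. I carry on to the low point.

>>> jog_arm(steps=[{"delta_rot": [0,2.4,0],"linear": [0.002,0,0.0082],"grip": 0.01},{"delta_rot": [0,2.4,0],"linear": [0.002,0,0.0082],"grip": 0.01},{"delta_rot": [0,2.4,0],"linear": [0.002,0,0.0082],"grip": 0.01},{"delta_rot": [0,2.4,0],"linear": [0.002,0,0.0082],"grip": 0.01},{"delta_rot": [0,2.4,0],"linear": [0.002,0,0.0082],"grip": 0.01}])

```text
t: 24.15
tool_pos: [0.5224, 0.0119, 0.1884]
tool_rot: [-2.759, -0.335, -1.246]
contact_force: [-0.0, -0.0, -0.9]
opening: 0.0178
grip_force: 49.0
```

>>> jog_arm(steps=[{"delta_rot": [0,1.67,0],"linear": [0.0006,0,0.0059],"grip": 0.01},{"delta_rot": [0,1.67,0],"linear": [0.0006,0,0.0059],"grip": 0.01},{"delta_rot": [0,1.67,0],"linear": [0.0006,0,0.0059],"grip": 0.01},{"delta_rot": [0,1.67,0],"linear": [0.0006,0,0.0059],"grip": 0.01}])

```text
t: 24.55
tool_pos: [0.5417, 0.0166, 0.1754]
tool_rot: [-2.672, -0.324, -1.399]
contact_force: [0.8, -0.4, -0.6]
opening: 0.0178
grip_force: 49.0
```

```bash
python3 - <<'E'
from h import *
a=now(); g=np.load('grasp.npz'); print('eye rel low',a[0]+a[1]@g['e']-S(0,.265),'want',brush(S(-.005,.267),6)[0])
plan(*a,*brush(S(0,.260),1),4)
E
```

```text
t 24.55 q [-0.351 -0.639  2.463  0.875  0.636  0.437] p [0.5417 0.0166 0.1754] z [ 0.798  0.193 -0.57 ] y [ 0.238 -0.971  0.003] op 0.0178 F [ 0.8 -0.4 -0.6] g 49.0
eye rel low [-0.00414683 -0.0016841   0.00279352] want [0.539622   0.01691894 0.17482426]
4 rows: rot [0.0, 1.04, 0.05] lin [-0.0002, -0.0002, 0.0035] |v| 0.004 mid [0.547 0.018 0.171] end [0.5523 0.0201 0.167 ]
```

>>> jog_arm(steps=[{"delta_rot": [0,1.04,0],"linear": [-0.0002,-0.0002,0.0035],"grip": 0.01},{"delta_rot": [0,1.04,0],"linear": [-0.0002,-0.0002,0.0035],"grip": 0.01},{"delta_rot": [0,1.04,0],"linear": [-0.0002,-0.0002,0.0035],"grip": 0.01},{"delta_rot": [0,1.04,0],"linear": [-0.0002,-0.0002,0.0035],"grip": 0.01},{"delta_rot": [0,0,0],"linear": [0,0,0],"grip": 0.01}])

```text
t: 25.05
tool_pos: [0.5538, 0.0195, 0.1699]
tool_rot: [-2.612, -0.316, -1.496]
contact_force: [-0.4, 0.5, 3.5]
opening: 0.0175
grip_force: 49.1
```

```bash
python3 - <<'E'
from h import *
a=now(); g=np.load('grasp.npz'); e=a[0]+a[1]@g['e'];B=a[1]@g['B']; print('eye rel low',e-S(0,.265),'bx',B[:,0].round(3))
plan(*a,*brush(S(0,.259),0),3)
ims=[]
for n in('scene','top'):
    d=grab(n); c=proj(n,e+[0,0,-.05]).astype(int); ims.append(cv2.resize(d[0][c[1]-45:c[1]+45,c[0]-45:c[0]+45,::-1],(400,400),interpolation=cv2.INTER_CUBIC))
cv2.imwrite('pics/t7.png',np.hstack(ims))
E
```

```text
t 25.05 q [-0.348 -0.588  2.476  1.077  0.571  0.241] p [0.5538 0.0195 0.1699] z [ 0.838  0.202 -0.506] y [ 0.237 -0.972  0.004] op 0.0175 F [-0.4  0.5  3.5] g 49.1
eye rel low [ 0.00112844 -0.00036174 -0.0020398 ] bx [-0.013 -0.007 -1.   ]
3 rows: rot [0.02, 0.27, 0.06] lin [-0.0011, -0.0003, 0.0008] |v| 0.001 mid [0.554 0.02  0.169] end [0.5539 0.0205 0.1659]
```

View pics/t7.png

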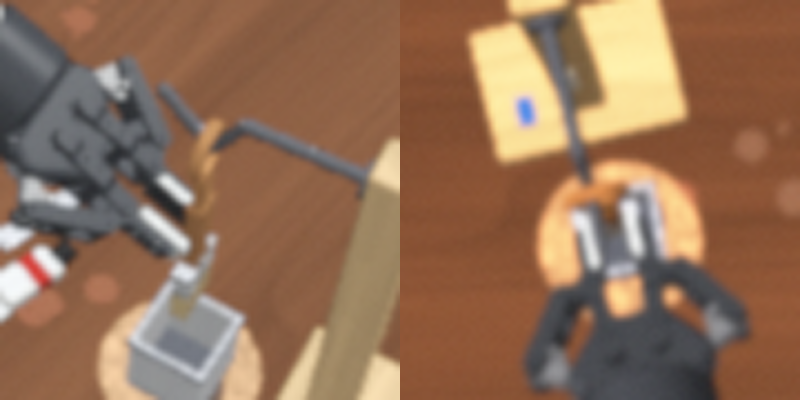

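The ring at (210,135) in the scene half is on the hook's bend, and the bristles hang over the tin's mouth. The +3.5 N upward force shows it is seated, so I let go and back off.

>>> jog_arm(steps=[{"delta_rot": [0,0,0],"linear": [0,0,0],"grip": 0.022},{"delta_rot": [0,0,0],"linear": [0,0,0],"grip": 0.028},{"delta_rot": [0,0,0],"linear": [0,0,0],"grip": 0.036},{"delta_rot": [0,0,0],"linear": [0,0,0],"grip": 0.045},{"delta_rot": [0,0,0],"linear": [0,0,0],"grip": 0.055},{"delta_rot": [0,0,0],"linear": [0,0,0],"grip": 0.06},{"delta_rot": [0,0,0],"linear": [0,0,0],"grip": 0.06},{"delta_rot": [0,0,0],"linear": [0,0,-0.01],"grip": 0.06},{"delta_rot": [0,0,0],"linear": [0,0,-0.015],"grip": 0.06},{"delta_rot": [0,0,0],"linear": [0,0,-0.02],"grip": 0.06}])

```text
t: 26.15
tool_pos: [0.5138, 0.0114, 0.1885]
tool_rot: [-2.615, -0.317, -1.484]
contact_force: [0.3, -0.1, 0.8]
opening: 0.06
grip_force: 0.0
```

>>> jog_arm(steps=[{"delta_rot": [0,0,0],"linear": [0,0,-0.015],"grip": 0.06},{"delta_rot": [0,0,0],"linear": [0,0,-0.01],"grip": 0.06},{"delta_rot": [0,0,0],"linear": [0,0,0],"grip": 0.06},{"delta_rot": [0,0,0],"linear": [0,0,0],"grip": 0.06},{"delta_rot": [0,0,0],"linear": [0,0,0],"grip": 0.06},{"delta_rot": [0,0,0],"linear": [0,0,0],"grip": 0.06},{"delta_rot": [0,0,0],"linear": [0,0,0],"grip": 0.06},{"delta_rot": [0,0,0],"linear": [0,0,0],"grip": 0.06},{"delta_rot": [0,0,0],"linear": [0,0,0],"grip": 0.06},{"delta_rot": [0,0,0],"linear": [0,0,0],"grip": 0.06}])

```text
t: 27.15
tool_pos: [0.497, 0.0053, 0.2032]
tool_rot: [-2.616, -0.318, -1.484]
contact_force: [0.5, 0.0, 0.3]
opening: 0.0601
grip_force: 0.0
```

>>> jog_arm(steps=[{"delta_rot": [0,0,0],"linear": [0,0,0],"grip": 0.06},{"delta_rot": [0,0,0],"linear": [0,0,0],"grip": 0.06},{"delta_rot": [0,0,0],"linear": [0,0,0],"grip": 0.06},{"delta_rot": [0,0,0],"linear": [0,0,0],"grip": 0.06},{"delta_rot": [0,0,0],"linear": [0,0,0],"grip": 0.06},{"delta_rot": [0,0,0],"linear": [0,0,0],"grip": 0.06},{"delta_rot": [0,0,0],"linear": [0,0,0],"grip": 0.06},{"delta_rot": [0,0,0],"linear": [0,0,0],"grip": 0.06},{"delta_rot": [0,0,0],"linear": [0,0,0],"grip": 0.06},{"delta_rot": [0,0,0],"linear": [0,0,0],"grip": 0.06}])

```text
t: 28.15
tool_pos: [0.497, 0.0053, 0.2033]
tool_rot: [-2.616, -0.318, -1.485]
contact_force: [0.1, 0.2, 0.4]
opening: 0.0598
grip_force: 0.0
```

```bash
python3 - <<'E'
from h import *
a=now(); low=S(0,.265)
for r in range(3):
    d=grab('scene');Q=pts('scene',d[1]); m=(abs(Q[...,0]-.558)<.035)&(abs(Q[...,1]-.02)<.035)&(Q[...,2]>.085)&(Q[...,2]<.25)
    q=Q[m]; b=q[q[:,2]<.125]; print(m.sum(),'lowest',q[:,2].min().round(3),'bristle centre',b.mean(0).round(4),'top',q[q[:,2]>.2].mean(0).round(3))
m=(abs(Q[...,0]-.56)<.04)&(abs(Q[...,1]-.02)<.04)&(Q[...,2]>.056)&(Q[...,2]<.07); q=Q[m]; print('tin',cv2.minAreaRect((q[:,:2]*1000).astype(np.float32)))
c=proj('scene',low-[0,0,.1]).astype(int); cv2.imwrite('pics/t8.png',cv2.resize(d[0][c[1]-60:c[1]+60,c[0]-60:c[0]+60,::-1],(600,600),interpolation=cv2.INTER_CUBIC))
E
```

```text
t 28.15 q [-0.473 -0.927  2.583  0.889  0.808  0.446] p [0.497  0.0053 0.2033] z [ 0.834  0.204 -0.513] y [ 0.239 -0.971  0.002] op 0.0598 F [0.1 0.2 0.4] g 0.0
189 lowest 0.104 bristle centre [0.5557 0.0144 0.1141] top [0.557 0.017 0.223]
184 lowest 0.101 bristle centre [0.5558 0.0155 0.1146] top [0.557 0.017 0.222]
188 lowest 0.103 bristle centre [0.5557 0.015  0.1144] top [0.557 0.017 0.222]
tin ((559.7398071289062, 20.080026626586914), (57.042781829833984, 59.00947570800781), 9.3388032913208)
```

View pics/t8.png

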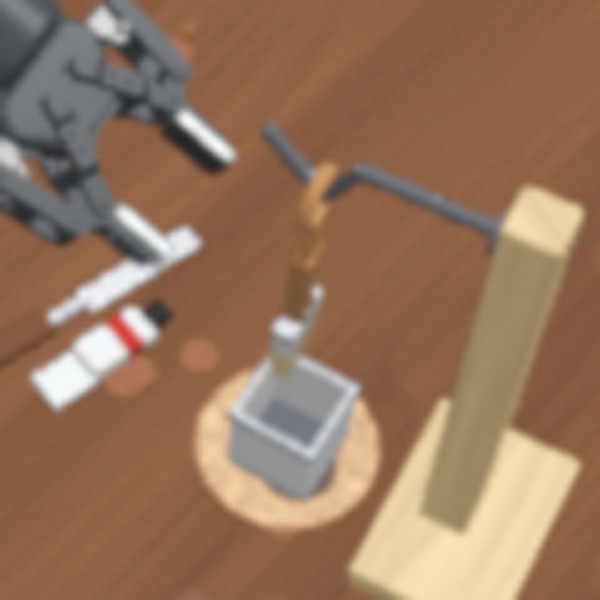

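The brush hangs still from the bend at (322,185), its bristles above the tin at (290,370), with the gripper clear. All the measurements are within tolerance, so I hand it in.

```bash
python3 -c "
from station import ctrl
print(ctrl.finish_job())"
```

```text
the job is handed in; nothing more can be done
None
```

The job is handed in: the tin stands mouth-up about 2 mm from the point under the hook, and the brush hangs still by its eye, bristles about 6 mm sideways from the tin's middle and clear of it. No bystander was seen to move, but I did not measure them again; the hand-in gave no verdict.

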